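# Pair the children's clogs on the hallway mat

### The arm

A 6-joint arm with a two-finger parallel gripper is mounted at the origin on the work surface. World frame = base frame: x ahead of the robot, y to its left, z up, the work surface at z = 0. Lengths are in mm, angles in rad, forces in N, time in s.
With the tool pointing down it reaches from about 275 to 750 mm from the base axis. Payload 10.2 kg.
Tool frame: the origin (TCP) lies midway between the tips of the shut fingers; the grasp point (between the pads) lies 19 mm behind it; z points along the fingers, y is the line along which they close (so a half turn about z gives the same grasp; the last joint's range is limited). The gripper opens to 85 mm and grips with 20 to 120 N. Pads are 22 mm wide; open, the fingers measure 114 mm over their backs; the gripper's body (76 mm by 85 mm) begins 54 mm behind the grasp point. The pads swing forward as they close: fully open they stand 13 mm farther back than shut.
Start: joints at [-0.223, 0.313, 1.498, -0, 1.331, -0.223], TCP at [525.006, -0.013, 231.294] pointing down, gripper open.
Joint ranges: [-2.94, 2.94], [-0.97, 2.17], [0.19, 2.56], [-1.23, 4.37], [0.02, 3.11], [-2.88, 2.88]. Speed limits (rad/s): [2.39, 2.39, 3.01, 3.14, 3.14, 3.14].

### API

Orientations are given as a unit quaternion [w, x, y, z].
In Python, from rig import ctrl gives the robot as it stands.
- The arm moves only by the tool arm_command, never from a script. Its argument "increments" is a list of rows, each an object with "dr": the turn, a rotation vector about the tool's x, y, z in units of pi/4 rad (1.0 is pi/4 rad), a list of three; "offset": the shift along the tool's x, y, z in units of 120 mm (1.0 is 120 mm), a list of three; "hand": the opening, from -1 (shut) to 1 (fully open). A call has 1 to 8 rows; each row shifts and turns the commanded pose from where the row before left it, along the tool's axes as they then stand; what a row does not reach is not made up. A row lasts 1/10 s, in which the tool goes at most 50 mm and 8.59 degrees, less where a joint would pass 70% of its speed; a pose out of reach is approached as far as the arm can. A call with a number of a shift or a turn outside -1 to 1 is refused whole. A call with a gripper value outside its range is refused whole. The fingers move at their own pace and stop on an object; "grip_force" is the grip in N (left out, the last holds). Time passes only in rows, so rows that do not move let the fingers close. It gives the time, the measured TCP pose, the force, the opening and the grip force at its end, in the units of the state.
- ctrl.sense(): the state, without advancing time (a new reading comes with each control period).
- ctrl.capture(name): name is "scene" or "side" or "wrist"; returns the picture (480x640x3 uint8, red, green, blue); there is no depth.
- ctrl.camera_info(name): a dict with "K" (3x3 intrinsics, pixels), "dist" ([k1, k2, p1, p2, k3] as OpenCV has them; the pictures are not rectified), "R" (3x3) and "t" (3): a world point X has camera coordinates R X + t. Camera axes: x right, y down, z forward; pixel columns grow to the right and rows downward; lengths in mm; the calibration is good to about 2 mm. A picture is of the moment at which its call begins: read the wrist's pose just before it. camera_info takes no time and is no camera call; for the wrist camera it gives the pose at the moment of the call.
- ctrl.finish_job(): hands the job in; it is judged then, once.
The state is a dict: "time_s": time; "joints": joint angles; "dq": joint speeds; "tau": joint torques, N m; "eef_pos": TCP position; "ee_rot": TCP orientation; "force": force on the tool from outside, world axes, zero at the start; "wrist_torque": the same for the moment, N m; "grip_width": opening from 0.0 (shut) to 1.0 (fully open); "grip_force": force on a finger pad.
Only numpy, scipy, OpenCV 4.12 (cv2) and the standard library are available. Lean on these libraries where they do the work, as an engineer would, in place of code of your own. Each camera call takes 0.05 s, during which the arm holds its last target. There are 200 camera calls.

### The job

Two left clogs stand on the shoe mat: pair each with the right clog of its colour. Set each right clog the right way up on the mat, close beside its left partner (a few centimetres between them) on that partner's right-hand side, parallel, toes level and pointing the same way. One right clog lies upside down and has to be turned over; set them down gently without letting them drop or topple over, and leave the left clogs, pail, scoop and brush where they are.

Things in the scene. Friction and masses are not known exactly. Their poses are not given: they have to be found in the camera images.
- mat: Dark rubber shoe mat fixed on the table, 200 (x) x 420 (y) x 8 mm; origin under its centre, top at 8 mm. The left clogs stand across it with about 124 mm free between them, and as much room right of the right-hand one.
- blue_left: Blue left clog. Rigid child's clog, white sole, 140 long x 56 wide x 50 mm high, 100 g. Origin: middle of the underside; x to the toe, y to the wearer's left, z up out of the opening. Flat flanks from heel to x=42, 38 mm high by the opening (x<0), 50 at toe cap and heel. Round toe; flat heel 56 x 50 mm, can stand on it. Stands on the mat, toe about +x.
- yellow_left: Yellow left clog. Rigid child's clog, white sole, 140 long x 56 wide x 50 mm high, 100 g. Origin: middle of the underside; x to the toe, y to the wearer's left, z up out of the opening. Flat flanks from heel to x=42, 38 mm high by the opening (x<0), 50 at toe cap and heel. Round toe; flat heel 56 x 50 mm, can stand on it. Stands on the mat, toe about +x.
- blue_right: Blue right clog. Rigid child's clog, white sole, 140 long x 56 wide x 50 mm high, 100 g. Origin: middle of the underside; x to the toe, y to the wearer's left, z up out of the opening. Flat flanks from heel to x=42, 38 mm high by the opening (x<0), 50 at toe cap and heel. Round toe; flat heel 56 x 50 mm, can stand on it. Starts UPSIDE DOWN on the table (sole up, z down).
- yellow_right: Yellow right clog. Rigid child's clog, white sole, 140 long x 56 wide x 50 mm high, 100 g. Origin: middle of the underside; x to the toe, y to the wearer's left, z up out of the opening. Flat flanks from heel to x=42, 38 mm high by the opening (x<0), 50 at toe cap and heel. Round toe; flat heel 56 x 50 mm, can stand on it. Starts upright on the table.
- blue_right_toe (a point): Tip of the toe of the blue right clog at sole level, 70 mm ahead of its origin
- blue_right_heel (a point): Back of the heel of the blue right clog at sole level, 70 mm behind its origin
- yellow_right_toe (a point): Tip of the toe of the yellow right clog at sole level, 70 mm ahead of its origin
- yellow_right_heel (a point): Back of the heel of the yellow right clog at sole level, 70 mm behind its origin
- pail: Closed dark grey pail, 148 mm across the lid, 168 mm high, about 0.9 kg; origin under its centre. Bystander.
- scoop: White slotted scoop lying flat, 230 x 104 x 25 mm; origin at the neck, blade to +x (106 mm), handle to -x (130 mm). Bystander.
- brush: Green hard silicone brush lying bristles down, 182 x 50 x 29 mm; origin near its middle, head to +x, handle to -x. Bystander.
Things that resemble listed ones, but are neither listed nor needed, are in the scene too. Leave any pink or turquoise look-alike of the yellow_right alone.

How it is judged:
By the outcome, as a careful person would: the job done as asked, in the order asked, and still so for the second after the job is handed in, with the robot touching nothing.
It also fails if it takes over 72 s, if anything falls off the work surface, if the arm or the gripper's body presses on something with over 40 N, if the wrist force passes 120 N, or if a joint passes its speed limit or range.

## Working session

There is one attempt and no reset: what is moved stays moved. The work goes in short steps, Python scripts to look and compute and a tool call to move; the robot and the scene stay as the last step left them, time stands still between calls to the robot, and variables do not carry over. Pictures are saved under pics/ and viewed, at most 10 in all, crops included, and the job is handed in when it is done.

Besides the shell and the picture viewer there is one more tool, called after ">>>" as a command line: name --argument value ..., lists and objects as JSON in quotes. arm_command: Moves the arm, as the interface text tells. Shifts and turns lie within -1 to 1; 1 stands for 120 mm of shift or pi/4 rad of turn. Its arguments: {"type":"object","properties":{"increments":{"type":"array"},"grip_force":{"type":"number"}},"required":["increments"]}

```bash
ls; mkdir -p pics; python3 - <<'E'
from rig import ctrl
import cv2
for n in("scene","side"):
    cv2.imwrite(f"pics/{n}0.png",ctrl.capture(n)[:,:,::-1]); i=ctrl.camera_info(n); print(n,i)
print(ctrl.sense())
E
```

```text
pics
scene {'K': array([[553.27322556,   0.        , 317.70876416],
       [  0.        , 553.27322556, 236.49340263],
       [  0.        ,   0.        ,   1.        ]]), 'dist': array([-0.11842403,  0.        ,  0.        ,  0.        ,  0.        ]), 'R': array([[ 0.83728161,  0.54646428, -0.01833821],
       [ 0.40217546, -0.63823392, -0.65643915],
       [-0.37042462,  0.54224925, -0.75415605]]), 't': array([-438.45074531, -245.7738239 , 1516.94417921])}
side {'K': array([[461.28949665,   0.        , 314.64348659],
       [  0.        , 461.28949665, 236.95853617],
       [  0.        ,   0.        ,   1.        ]]), 'dist': array([0.03052049, 0.        , 0.        , 0.        , 0.        ]), 'R': array([[-0.98574122, -0.16763606,  0.01457365],
       [-0.10717306,  0.55870656, -0.82241164],
       [ 0.12972346, -0.81224696, -0.56870616]]), 't': array([548.27357632, 171.01264831, 993.55120429])}
{'time_s': 0.1, 'joints': array([-2.23391680e-01,  3.13398730e-01,  1.49833220e+00, -3.95254369e-06,
        1.33099418e+00, -2.23436050e-01]), 'dq': array([ 1.26585319e-03, -6.89146472e-04, -1.81377754e-03,  2.51080909e-05,
        2.66298634e-04,  7.22325369e-04]), 'tau': array([ 2.30574413e-03, -4.12899542e+01, -2.60142785e+01, -1.81123951e-04,
        3.02137116e-03,  1.15447833e-05]), 'eef_pos': array([5.24782471e+02, 4.06161158e-02, 2.30800786e+02]), 'ee_rot': array([-4.78119784e-04,  7.07090648e-01,  7.07122688e-01, -3.03348595e-04]), 'force': array([-0.31096539, -0.15926502,  0.00331916]), 'wrist_torque': array([-0.00332899, -0.02339788,  0.04766879]), 'grip_force': 0.0, 'grip_width': 0.9976786341229565}
```

View pics/scene0.png

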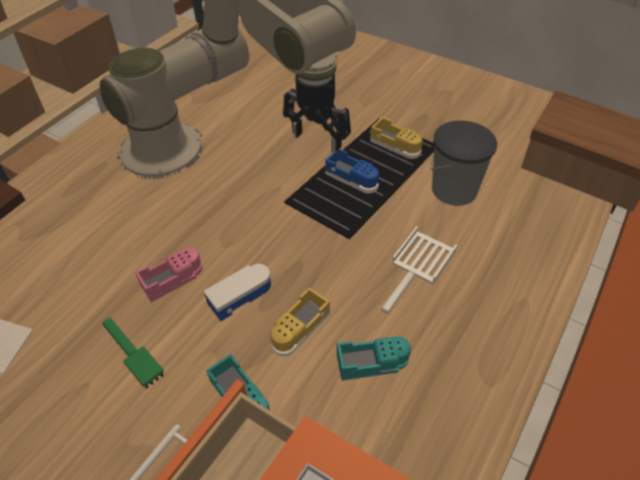

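View pics/side0.png

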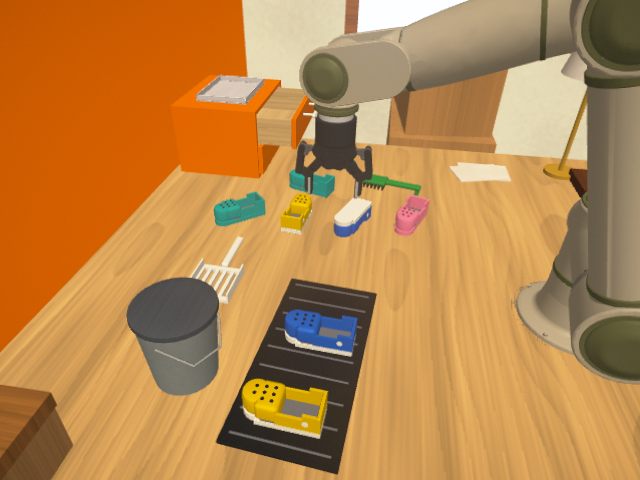

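The scene view shows the mat with the blue left clog near (352,170) and the yellow left clog near (396,138). The upside-down blue right clog is near (238,290) and the upright yellow right clog near (301,322), toe towards the lower left. Next I'll enlarge these areas.

```bash
python3 - <<'E'
import cv2,numpy as np
a=cv2.imread("pics/scene0.png");b=cv2.imread("pics/side0.png")
def c(i,x,y,w,h,s): return cv2.resize(i[y:y+h,x:x+w],None,fx=s,fy=s,interpolation=cv2.INTER_CUBIC)
# tile A: scene right clogs 195..345 x 250..360 scale 5 (750x550)
cv2.imwrite("pics/c1.png",c(a,190,250,150,110,5))
# tile B: scene left clogs 320..430,115..195 ; side left clogs 225..375,300..445
cv2.imwrite("pics/c2.png",np.hstack([c(a,320,110,110,150,4)[:600],c(b,235,300,90,150,4)]))
cv2.imwrite("pics/c2.png",c(b,220,295,156,146,4))
E
```

```text
(no output)
```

View pics/c1.png

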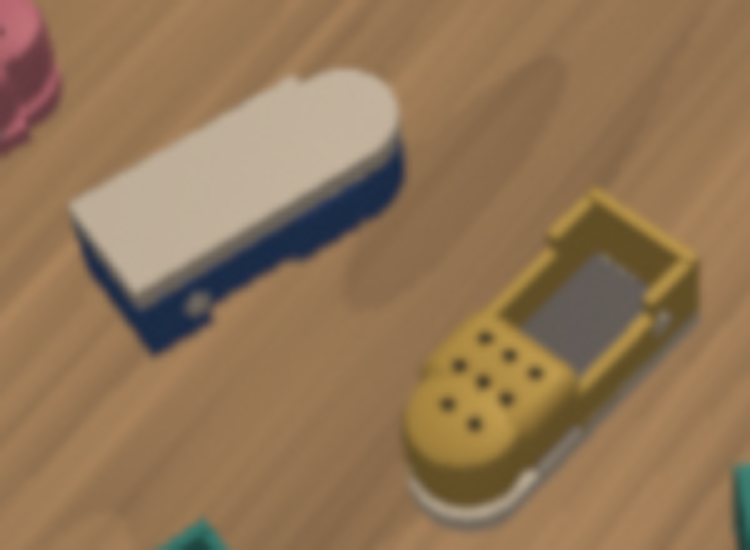

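View pics/c2.png

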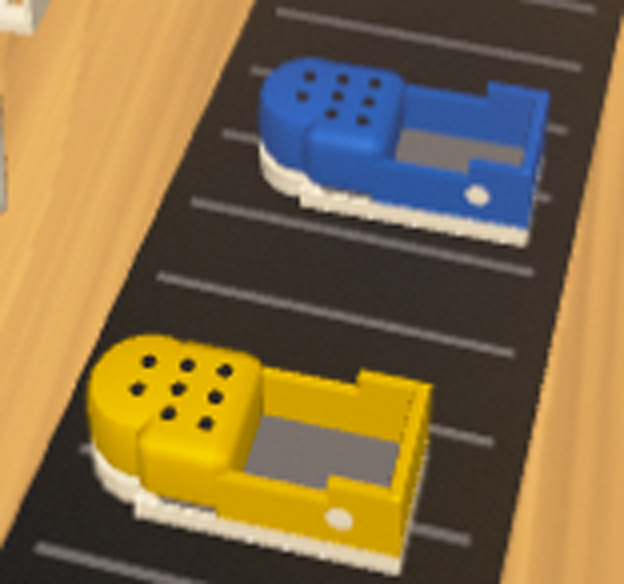

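The enlarged crops give these pixels. Blue right sole heel corners in the scene view are (204,291.6) and (217.6,309.6), with the toe at about (270,269). The yellow right heel top corners are (309.4,288) and (329.6,301.6), with the toe tip at (284,355). For the left clogs in the side view I use the heel corners and the front end of the sole flank.

```bash
cat > h.py <<'E'
from rig import ctrl
import cv2,numpy as np
from scipy.optimize import least_squares
from scipy.spatial.transform import Rotation as R
np.set_printoptions(precision=2,suppress=True)
def cam(n): i=ctrl.camera_info(n); return i['K'],i['dist'],i['R'],i['t']
def proj(c,X): return cv2.projectPoints(np.array(X,float),cv2.Rodrigues(c[2])[0],c[3],c[0],c[1])[0][:,0]
def back(c,px,z):
    u=cv2.undistortPoints(np.array([[px]],float),c[0],c[1])[0,0]
    d=c[2].T@np.r_[u,1]; o=-c[2].T@c[3]; return o+d*(z-o[2])/d[2]
def fit(c,pts,pix,x0):
    """planar pose x,y,yaw of clog points (x,y local, z world)"""
    P=np.array(pts,float)
    def f(p):
        X=np.c_[R.from_euler('z',p[2]).apply(P*[1,1,0])[:,:2]+p[:2],P[:,2]]
        return (proj(c,X)-pix).ravel()
    r=least_squares(f,x0); return r.x,f(r.x).reshape(-1,2)
def tool(p): # pose and axes
    s=ctrl.sense(); q=s['ee_rot']; M=R.from_quat(np.r_[q[1:],q[0]]).as_matrix(); return s,M
E
python3 - <<'E'
from h import *
S=cam("scene");D=cam("side")
for n,p,z in [("b heel1",(204,291.6),50),("b heel2",(217.6,309.6),50),("b flank far",(249,266),50),
 ("y heel1",(309.4,288),50),("y heel2",(329.6,301.6),50),("y heelbot",(329.4,314),0),("y toe",(284,355),0)]: print(n,back(S,p,z))
for n,p,z in [("bl heelfar",(357.25,317.5),58),("bl heelbot",(351.75,355.75),8),("bl heelnear",(352.7,339.5),58),("bl flank",(295,345.75),8),
("yl heelfar",(328.25,390.75),58),("yl heelbot",(320.25,438),8),("yl heelnear",(322.5,417.5),58),("yl flank",(254,423),8)]: print(n,back(D,p,z))
print(fit(D,[(-70,-28,58),(-70,28,8),(-70,28,58),(42,28,8)],[(357.25,317.5),(351.75,355.75),(352.7,339.5),(295,345.75)],[500,200,0]))
print(fit(D,[(-70,-28,58),(-70,28,8),(-70,28,58),(42,28,8)],[(328.25,390.75),(320.25,438),(322.5,417.5),(254,423)],[500,400,0]))
E
```

```text
b heel1 [ 457.69 -326.01   50.  ]
b heel2 [ 510.01 -344.93   50.  ]
b flank far [ 495.45 -222.7    50.  ]
y heel1 [ 635.88 -201.47   50.  ]
y heel2 [ 688.89 -207.69   50.  ]
y heelbot [ 686.9 -205.5    0. ]
y toe [ 662.75 -335.32    0.  ]
bl heelfar [447.98 146.14  58.  ]
bl heelbot [450.32 199.33   8.  ]
bl heelnear [451.01 204.57  58.  ]
bl flank [562.24 194.46   8.  ]
yl heelfar [479.41 323.31  58.  ]
yl heelbot [483.12 376.72   8.  ]
yl heelnear [481.18 373.41  58.  ]
yl flank [595.04 369.71   8.  ]
(array([518.94, 169.53,  -0.06]), array([[ 0.33, -0.04],
       [-0.38,  0.96],
       [ 0.26, -1.1 ],
       [-0.22,  0.14]]))
(array([550.78, 344.3 ,  -0.06]), array([[ 0.32, -1.52],
       [ 0.44, -0.23],
       [-1.11,  1.46],
       [ 0.41,  0.16]]))
```

>>> arm_command --increments '[{"dr":[0,0,0],"offset":[-0.316,0.14,0.03],"hand":1},{"dr":[0,0,0],"offset":[-0.316,0.14,0.03],"hand":1},{"dr":[0,0,0],"offset":[-0.316,0.14,0.03],"hand":1},{"dr":[0,0,0],"offset":[-0.316,0.14,0.03],"hand":1},{"dr":[0,0,0],"offset":[-0.316,0.14,0.03],"hand":1},{"dr":[0,0,0],"offset":[-0.316,0.14,0.03],"hand":1},{"dr":[0,0,0],"offset":[-0.316,0.14,0.03],"hand":1},{"dr":[0,0,0],"offset":[0,0,0],"hand":1}]'

```text
time_s: 0.9
eef_pos: [642.5, -269.8, 202.8]
ee_rot: [-0.001, 0.709, 0.706, -0.001]
force: [0.6, 0.1, -0.7]
grip_width: 1.003
grip_force: 0.0
```

```bash
cat >> h.py <<'E'
def log():
    import json
    s=ctrl.sense(); open('log.jsonl','a').write(json.dumps({k:list(map(float,s[k])) for k in('joints','eef_pos','ee_rot')})+'\n'); print(round(s['time_s'],2),s['joints'],s['eef_pos'],s['ee_rot'],'F',s['force'],s['grip_width']); return s
E
python3 - <<'E'
from h import *
log()
i=cam("wrist"); print(i[2],i[3]); im=ctrl.capture("wrist")
np.savez('w1.npz',K=i[0],d=i[1],R=i[2],t=i[3])
cv2.imwrite("pics/w1.png",im[:,:,::-1])
E
```

```text
0.9 [-0.56  0.74  0.91 -0.    1.5  -0.56] [ 642.47 -269.77  202.83] [-0.    0.71  0.71 -0.  ] F [ 0.57  0.1  -0.74] 1.0030524856773566
[[ 1.   -0.   -0.  ]
 [-0.   -0.95  0.32]
 [-0.   -0.32 -0.95]] [-643.   -286.39  270.23]
```

View pics/w1.png

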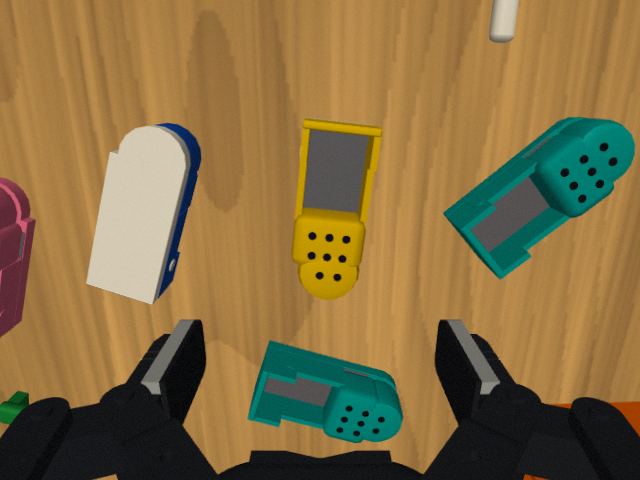

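The wrist view shows yellow right with heel corners at (303,120) and (382,128) and its toe near (329,298). Blue right shows sole heel corners at (88,284) and (154,302) and a flank step at (110,152).

```bash
python3 - <<'E'
from h import *
w=np.load('w1.npz'); W=(w['K'],w['d'],w['R'],w['t'])
for n,p,z in [("yh1",(303,120),50),("yh2",(382,128),50),("y capL",(293,245),45),("y capR",(364,250),45),("ytoe",(328,299),35),("bh1",(88,284),50),("bh2",(154,302),50),("bflank",(110,152),50),("btoe",(152,124),50),("teal heel",(268,341),50),("teal toeR",(401,410),25)]: print(n,back(W,p,z))
print(fit(W,[(-70,-28,50),(-70,28,50)],[(303,120),(382,128)],[662,-270,-1.6]))
# upside down: mirrored y
print(fit(W,[(-70,28,50),(-70,-28,50),(42,28,50),(70,0,50)],[(88,284),(154,302),(110,152),(152,124)],[508,-270,1.2]))
E
```

```text
yh1 [ 630.45 -199.61   50.  ]
yh2 [ 685.83 -205.2    50.  ]
y capL [ 620.77 -294.07   45.  ]
y capR [ 676.4  -298.41   45.  ]
ytoe [ 648.39 -346.32   35.  ]
bh1 [ 453.7  -325.41   50.  ]
bh2 [ 506.12 -341.41   50.  ]
bflank [ 490.08 -220.35   50.  ]
btoe [ 523.63 -201.21   50.  ]
teal heel [ 597.84 -377.9    50.  ]
teal toeR [ 720.33 -473.25   25.  ]
(array([ 651.11, -272.06,   -1.67]), array([[-0.24, -0.02],
       [ 0.24,  0.03]]))
(array([ 502.23, -267.84,    1.25]), array([[-0.27, -0.07],
       [ 0.86,  1.86],
       [-1.73, -1.67],
       [ 1.13,  0.33]]))
```

>>> arm_command --increments '[{"dr":[0,0,0],"offset":[-0.11,0.06,0],"hand":1},{"dr":[0,0,0.129],"offset":[0,0,0.2],"hand":1},{"dr":[0,0,0],"offset":[0,0,0.3],"hand":1},{"dr":[0,0,0],"offset":[0,0,0.3],"hand":1},{"dr":[0,0,0],"offset":[0,0,0.25],"hand":1},{"dr":[0,0,0],"offset":[0,0,0.2],"hand":1},{"dr":[0,0,0],"offset":[0,0,0.2],"hand":1},{"dr":[0,0,0],"offset":[0,0,0],"hand":1}]'

```text
time_s: 1.75
eef_pos: [648.2, -276.5, 28.8]
ee_rot: [-0.003, 0.742, 0.671, -0.001]
force: [-0.1, -0.5, -0.4]
grip_width: 1.001
grip_force: 0.0
```

```bash
python3 - <<'E'
from h import *
log()
E
```

```text
1.75 [-0.57  0.9   1.06  0.    1.18 -0.47] [ 648.2  -276.55   28.84] [-0.    0.74  0.67 -0.  ] F [-0.14 -0.48 -0.4 ] 1.0012633529851889
```

>>> arm_command --increments '[{"dr":[0,0,0],"offset":[-0.055,0.01,0.08],"hand":1},{"dr":[0,0,0],"offset":[0,0,0.06],"hand":1},{"dr":[0,0,0],"offset":[0,0,0],"hand":0.4},{"dr":[0,0,0],"offset":[0,0,0],"hand":-1},{"dr":[0,0,0],"offset":[0,0,0],"hand":-1},{"dr":[0,0,0],"offset":[0,0,0],"hand":-1},{"dr":[0,0,0],"offset":[0,0,0],"hand":-1},{"dr":[0,0,0],"offset":[0,0,0],"hand":-1}]' --grip_force 45

```text
time_s: 2.55
eef_pos: [650.7, -285.5, 16.1]
ee_rot: [0.001, 0.742, 0.67, 0.0]
force: [-0.6, 0.0, 5.1]
grip_width: 0.648
grip_force: 49.7
```

```bash
python3 - <<'E'
from h import *
log()
E
```

```text
2.55 [-0.58  0.93  1.05  0.    1.16 -0.48] [ 650.69 -285.47   16.11] [0.   0.74 0.67 0.  ] F [-0.57  0.04  5.14] 0.6477453731533916
```

```bash
cat >> h.py <<'E'
def pose(s): return np.array(s['eef_pos']),R.from_quat(np.r_[s['ee_rot'][1:],s['ee_rot'][0]])
def tq(zdir,ydir):
    z=np.array(zdir,float);z/=np.linalg.norm(z);y=np.array(ydir,float);y-=z*(y@z);y/=np.linalg.norm(y)
    return R.from_matrix(np.c_[np.cross(y,z),y,z])
def plan(p0,q0,wps,hand):
    """wps: (pos,rot,n rows); prints rows; assumes shift along axes at row start, then turn"""
    p,q=np.array(p0,float),q0
    for P,Q,n in wps:
        rv=(q.inv()*Q).as_rotvec(); dp=(np.array(P)-p)/n; out=[]
        for k in range(n):
            o=q.inv().apply(dp)/120; d=rv/n/(np.pi/4)
            out.append([[round(v,3)+0 for v in d],[round(v,3)+0 for v in o]])
            q=q*R.from_rotvec(rv/n); p=p+dp
        q=Q
        print(f"-- {n} rows, mm/row {np.linalg.norm(dp):.1f} deg/row {np.degrees(np.linalg.norm(rv))/n:.2f}")
        for o in out: print('{"dr":%s,"offset":%s,"hand":%s},'%(o[0],o[1],hand))
def yaw(h,sgn=1): # tool straight down, tool y = sgn * clog y for heading h
    return tq([0,0,-1],[-sgn*np.sin(h),sgn*np.cos(h),0])
E
python3 - <<'E'
from h import *
S=cam("scene")
print("pail lid edges",back(S,(434,140),168),back(S,(495,140),168),back(S,(464,124),168),back(S,(464,158),168))
p,q=pose(ctrl.sense())
plan(p,q,[(p+[0,0,126],q,3),([540,235,142],yaw(-0.06),13)],-1)
E
```

```text
pail lid edges [696.91 227.45 168.  ] [816.12 304.47 168.  ] [731.87 320.92 168.  ] [780.03 206.29 168.  ]
-- 3 rows, mm/row 42.0 deg/row 0.00
{"dr":[np.float64(0.0), np.float64(0.0), np.float64(0.0)],"offset":[np.float64(0.0), np.float64(0.0), np.float64(-0.35)],"hand":-1},
{"dr":[np.float64(0.0), np.float64(0.0), np.float64(0.0)],"offset":[np.float64(0.0), np.float64(0.0), np.float64(-0.35)],"hand":-1},
{"dr":[np.float64(0.0), np.float64(0.0), np.float64(0.0)],"offset":[np.float64(0.0), np.float64(0.0), np.float64(-0.35)],"hand":-1},
-- 13 rows, mm/row 40.9 deg/row 7.10
{"dr":[np.float64(0.0), np.float64(0.0), np.float64(-0.158)],"offset":[np.float64(0.325), np.float64(-0.104), np.float64(0.0)],"hand":-1},
{"dr":[np.float64(0.0), np.float64(0.0), np.float64(-0.158)],"offset":[np.float64(0.335), np.float64(-0.063), np.float64(0.0)],"hand":-1},
{"dr":[np.float64(0.0), np.float64(0.0), np.float64(-0.158)],"offset":[np.float64(0.34), np.float64(-0.021), np.float64(0.0)],"hand":-1},
{"dr":[np.float64(0.0), np.float64(0.0), np.float64(-0.158)],"offset":[np.float64(0.34), np.float64(0.021
[... 571 characters left out ...]
hand":-1},
{"dr":[np.float64(0.0), np.float64(0.0), np.float64(-0.158)],"offset":[np.float64(0.265), np.float64(0.215), np.float64(0.0)],"hand":-1},
{"dr":[np.float64(0.0), np.float64(0.0), np.float64(-0.158)],"offset":[np.float64(0.236), np.float64(0.246), np.float64(0.0)],"hand":-1},
{"dr":[np.float64(0.0), np.float64(0.0), np.float64(-0.158)],"offset":[np.float64(0.204), np.float64(0.273), np.float64(0.0)],"hand":-1},
{"dr":[np.float64(0.0), np.float64(0.0), np.float64(-0.158)],"offset":[np.float64(0.169), np.float64(0.296), np.float64(0.0)],"hand":-1},
{"dr":[np.float64(0.0), np.float64(0.0), np.float64(-0.158)],"offset":[np.float64(0.131), np.float64(0.315), np.float64(0.0)],"hand":-1},
```

>>> arm_command --increments '[{"dr":[0,0,0],"offset":[0,0,-0.15],"hand":-1},{"dr":[0,0,0],"offset":[0,0,-0.3],"hand":-1},{"dr":[0,0,0],"offset":[0,0,-0.35],"hand":-1},{"dr":[0,0,0],"offset":[0,0,-0.25],"hand":-1},{"dr":[0,0,-0.158],"offset":[0.325,-0.104,0],"hand":-1},{"dr":[0,0,-0.158],"offset":[0.335,-0.063,0],"hand":-1},{"dr":[0,0,-0.158],"offset":[0.34,-0.021,0],"hand":-1},{"dr":[0,0,-0.158],"offset":[0.34,0.021,0],"hand":-1}]'

```text
time_s: 3.35
eef_pos: [615.6, -123.7, 140.9]
ee_rot: [-0.0, 0.553, 0.833, -0.0]
force: [0.9, 0.6, -1.6]
grip_width: 0.65
grip_force: 49.0
```

>>> arm_command --increments '[{"dr":[0,0,-0.158],"offset":[0.335,0.063,0],"hand":-1},{"dr":[0,0,-0.158],"offset":[0.325,0.104,0],"hand":-1},{"dr":[0,0,-0.158],"offset":[0.31,0.143,0],"hand":-1},{"dr":[0,0,-0.158],"offset":[0.289,0.18,0],"hand":-1},{"dr":[0,0,-0.158],"offset":[0.265,0.215,0],"hand":-1},{"dr":[0,0,-0.158],"offset":[0.236,0.246,0],"hand":-1},{"dr":[0,0,-0.158],"offset":[0.204,0.273,0],"hand":-1},{"dr":[0,0,-0.158],"offset":[0.169,0.296,0],"hand":-1}]'

```text
time_s: 4.15
eef_pos: [547.3, 196.4, 141.0]
ee_rot: [-0.0, 0.089, 0.996, -0.0]
force: [0.5, 0.0, 0.1]
grip_width: 0.652
grip_force: 49.0
```

>>> arm_command --increments '[{"dr":[0,0,-0.158],"offset":[0.131,0.315,0],"hand":-1},{"dr":[0,0,0],"offset":[0,0,0],"hand":-1}]'

```text
time_s: 4.35
eef_pos: [537.8, 239.0, 140.9]
ee_rot: [-0.0, 0.025, 1.0, 0.0]
force: [-0.0, -1.2, -1.5]
grip_width: 0.648
grip_force: 49.0
```

```bash
sed -i 's/round(v,3)+0 for/float(round(v,3)) for/g' h.py; python3 - <<'E'
from h import *
p,q=pose(log())
D=cam("side"); im=ctrl.capture("side"); cv2.imwrite("pics/s2.png",im[:,:,::-1])
t=np.array([559.1,257.6,0])
plan(p,q,[(t+[0,0,60],yaw(-0.06),4),(t+[0,0,30],yaw(-0.06),3)],-1)
E
```

```text
4.35 [ 0.22  0.53  1.42  0.    1.19 -1.3 ] [537.83 238.96 140.91] [-0.    0.03  1.    0.  ] F [-0.02 -1.18 -1.5 ] 0.6482061470125701
-- 4 rows, mm/row 21.4 deg/row 0.13
{"dr":[0.0, -0.0, 0.003],"offset":[-0.042, 0.041, 0.169],"hand":-1},
{"dr":[0.0, -0.0, 0.003],"offset":[-0.042, 0.041, 0.169],"hand":-1},
{"dr":[0.0, -0.0, 0.003],"offset":[-0.042, 0.041, 0.169],"hand":-1},
{"dr":[0.0, -0.0, 0.003],"offset":[-0.042, 0.041, 0.169],"hand":-1},
-- 3 rows, mm/row 10.0 deg/row 0.00
{"dr":[0.0, 0.0, 0.0],"offset":[-0.0, 0.0, 0.083],"hand":-1},
{"dr":[0.0, 0.0, 0.0],"offset":[-0.0, 0.0, 0.083],"hand":-1},
{"dr":[0.0, 0.0, 0.0],"offset":[-0.0, 0.0, 0.083],"hand":-1},
```

>>> arm_command --increments '[{"dr":[0,0,0.003],"offset":[-0.042,0.041,0.169],"hand":-1},{"dr":[0,0,0.003],"offset":[-0.042,0.041,0.169],"hand":-1},{"dr":[0,0,0],"offset":[-0.042,0.041,0.169],"hand":-1},{"dr":[0,0,0],"offset":[-0.042,0.041,0.169],"hand":-1},{"dr":[0,0,0],"offset":[0,0,0.1],"hand":-1},{"dr":[0,0,0],"offset":[0,0,0.07],"hand":-1},{"dr":[0,0,0],"offset":[0,0,0],"hand":-1},{"dr":[0,0,0],"offset":[0,0,0],"hand":-1}]'

```text
time_s: 5.2
eef_pos: [561.2, 253.0, 40.5]
ee_rot: [0.0, 0.032, 0.999, 0.0]
force: [0.4, 0.2, -0.6]
grip_width: 0.649
grip_force: 49.0
```

```bash
python3 - <<'E'
from h import *
p,q=pose(log())
t=np.array([559.1,257.6,0])
plan(p,q,[(t+[0,0,25],yaw(-0.06),3)],-1)
im=ctrl.capture("side"); c=cv2.resize(im[290:450,210:385],None,fx=3.5,fy=3.5,interpolation=cv2.INTER_CUBIC); cv2.imwrite("pics/s3.png",c[:,:,::-1])
E
```

```text
5.2 [ 0.23  0.71  1.41 -0.    1.02 -1.27] [561.22 253.    40.55] [0.   0.03 1.   0.  ] F [ 0.38  0.18 -0.58] 0.6494403108206741
-- 3 rows, mm/row 5.4 deg/row 0.08
{"dr":[0.0, 0.0, -0.002],"offset":[0.007, 0.012, 0.043],"hand":-1},
{"dr":[0.0, 0.0, -0.002],"offset":[0.007, 0.012, 0.043],"hand":-1},
{"dr":[0.0, 0.0, -0.002],"offset":[0.007, 0.012, 0.043],"hand":-1},
```

View pics/s3.png

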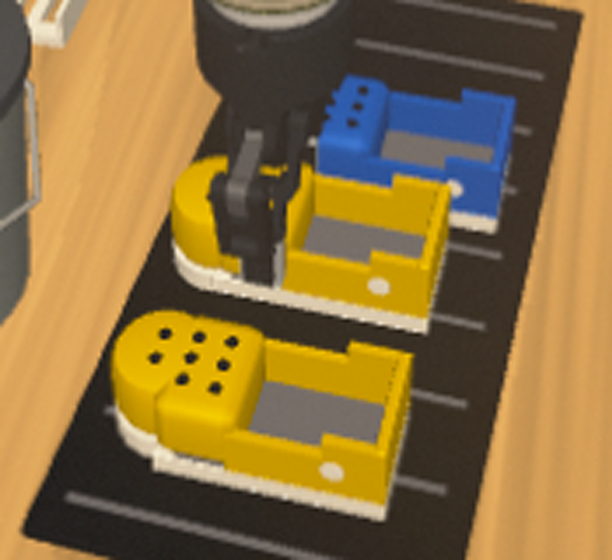

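The clog is held level between the left clogs and parallel to yellow left. I'll lower it.

>>> arm_command --increments '[{"dr":[0,0,-0.002],"offset":[0.007,0.012,0.05],"hand":-1},{"dr":[0,0,-0.002],"offset":[0.007,0.012,0.04],"hand":-1},{"dr":[0,0,0],"offset":[0.007,0.012,0.03],"hand":-1},{"dr":[0,0,0],"offset":[0,0,0.01],"hand":-1},{"dr":[0,0,0],"offset":[0,0,0],"hand":-1},{"dr":[0,0,0],"offset":[0,0,0],"hand":-1}]'

```text
time_s: 5.85
eef_pos: [558.7, 257.7, 24.1]
ee_rot: [0.0, 0.03, 1.0, -0.0]
force: [0.1, 0.4, -1.0]
grip_width: 0.651
grip_force: 49.0
```

```bash
python3 - <<'E'
from h import *
log()
E
```

```text
5.85 [ 0.24  0.73  1.42 -0.    0.99 -1.27] [558.71 257.72  24.13] [ 0.    0.03  1.   -0.  ] F [ 0.08  0.38 -1.01] 0.6505530701535049
```

>>> arm_command --increments '[{"dr":[0,0,0],"offset":[0,0,0.008],"hand":-1},{"dr":[0,0,0],"offset":[0,0,0.006],"hand":-1},{"dr":[0,0,0],"offset":[0,0,0],"hand":-1},{"dr":[0,0,0],"offset":[0,0,0],"hand":-1}]'

```text
time_s: 6.25
eef_pos: [558.7, 257.8, 24.1]
ee_rot: [0.0, 0.03, 1.0, 0.0]
force: [-7.1, -2.5, 12.9]
grip_width: 0.649
grip_force: 50.6
```

>>> arm_command --increments '[{"dr":[0,0,0],"offset":[0,0,0],"hand":0.55},{"dr":[0,0,0],"offset":[0,0,0],"hand":0.65},{"dr":[0,0,0],"offset":[0,0,-0.1],"hand":0.65},{"dr":[0,0,0],"offset":[0,0,-0.3],"hand":0.65},{"dr":[0,0,0],"offset":[0,0,-0.4],"hand":0.65},{"dr":[0,0,0],"offset":[0,0,-0.4],"hand":1},{"dr":[0.187,0,0],"offset":[0,0,0],"hand":1},{"dr":[0.187,0,0],"offset":[0,0,0],"hand":1}]'

```text
time_s: 7.05
eef_pos: [559.7, 257.1, 170.3]
ee_rot: [-0.002, 0.032, 0.988, -0.148]
force: [0.5, 0.5, -0.5]
grip_width: 1.005
grip_force: 0.0
```

```bash
python3 - <<'E'
from h import *
p,q=pose(log()); print(q.as_matrix())
E
```

```text
7.05 [ 0.35  0.65  1.16 -0.28  1.45 -1.1 ] [559.74 257.12 170.31] [-0.    0.03  0.99 -0.15] F [ 0.47  0.51 -0.51] 1.005273631201418
[[-1.    0.06 -0.01]
 [ 0.06  0.95 -0.29]
 [-0.01 -0.29 -0.96]]
```

```bash
cat > fk.py <<'E'
from h import *
import json
st=dict(joints=[-2.23391680e-01,3.13398730e-01,1.49833220,0,1.33099418,-2.23436050e-01],eef_pos=[524.78,.04,230.8],ee_rot=[-4.78e-04,7.0709e-01,7.0712e-01,-3e-04])
L=[st]+[json.loads(l) for l in open('log.jsonl')]
def rz(a): return R.from_euler('z',a)
def ry(a): return R.from_euler('y',a)
def fk(q,m):
    ay,h,bx,bz,cx,cz,T,ax=m
    A=rz(q[0]);p=A.apply([ax,ay,h]);A=A*ry(q[1]);p=p+A.apply([bx,0,bz]);A=A*ry(q[2]);p=p+A.apply([cx,0,cz]);A=A*rz(q[3])*ry(q[4]);p=p+A.apply([0,0,T]);A=A*rz(q[5]+np.pi/2)
    return p,A
def res(m):
    r=[]
    for l in L: r.append(fk(l['joints'],m)[0]-l['eef_pos'])
    return np.r_[np.ravel(r),(m-np.array([115,300,0,350,0,350,250,0]))*.003]
m=least_squares(res,[115,300,0,350,0,350,250,0]).x
if __name__=='__main__':
    print(m); print(res(m)[:-8].reshape(-1,3))
    for l in L: print((pose(l)[1].inv()*fk(l['joints'],m)[1]).magnitude(),end=' ')
E
python3 fk.py
```

```text
[116.3  201.31  -0.   438.9   39.   397.5  255.31   0.  ]
[[ 0.  0. -0.]
 [-0.  0. -0.]
 [-0.  0.  0.]
 [-0.  0.  0.]
 [ 0.  0. -0.]
 [-0. -0.  0.]
 [-0. -0.  0.]
 [-0. -0.  0.]]
4.5674083235114126e-06 5.206046643681614e-16 2.3446510830136384e-16 1.5393457444795113e-16 5.302316012262904e-16 3.879563435282268e-16 4.976546519794615e-16 2.323341225962038e-16
```

```bash
cat > ik.py <<'E'
from fk import *
lo=np.array([-2.94,-.97,.19,-1.23,.02,-2.88]);hi=np.array([2.94,2.17,2.56,4.37,3.11,2.88])
mm=m
def ik(P,Q,q0s):
    best=None
    for q0 in q0s:
        f=lambda q:(lambda a:np.r_[(a[0]-P)/100,(Q.inv()*a[1]).as_rotvec()])(fk(q,mm))
        r=least_squares(f,np.clip(q0,lo+.06,hi-.06),bounds=(lo+.05,hi-.05))
        if r.cost<1e-6 and (best is None or np.abs(r.x-q0s[0]).max()<np.abs(best-q0s[0]).max()): best=r.x
    return best
def u(h): return np.array([np.cos(h),np.sin(h),0])
Z=np.array([0,0,1.])
def seeds(q): return [np.array(q),np.array([-.4,.7,1.2,.8,1.2,0]),np.array([-.4,.5,1.4,-.8,1.5,0]),np.array([.3,.5,1.4,-.9,1.5,-1.5]),np.array([-.4,.7,1.2,.8,1.2,1.5])]
E
cat > srch.py <<'E'
from ik import *
import sys
h=1.24; ctr=np.array([502.5,-268,0]); g=20
for tA in (15,30):
  a=np.radians(tA)
  for sA in (1,-1):
    left=np.array([-np.sin(h),np.cos(h),0])
    PA=ctr+g*u(h)+Z*10; QA=tq(-np.cos(a)*Z-np.sin(a)*u(h),sA*left)
    qa=ik(PA,QA,seeds([-.5,.5,1.3,0,1.3,0]))
    if qa is None: print(tA,sA,'A no');continue
    print('A',tA,sA,qa)
    for psi in np.radians(range(-60,181,30)):
      l2=np.array([-np.sin(psi),np.cos(psi),0])
      for loc in ([480,-120,0],[480,-300,0],[420,-200,0]):
        qb=ik(np.array(loc)+Z*92,tq(np.cos(a)*u(psi)-np.sin(a)*Z,sA*l2),seeds(qa))
        if qb is None: continue
        for tC in (20,40):
          c=np.radians(tC)
          for sC in (1,-1):
            qc=ik(np.array(loc)+Z*92,tq(-np.cos(c)*u(psi)-np.sin(c)*Z,sC*l2),seeds(qb))
            if qc is None: continue
            # final: clog y in stand = z x x: z_c=u(psi), x_c=Z -> y_c=u x... 
            yc=np.cross(u(psi),Z); s=np.sign(yc@(sC*l2))
            f=-.06; qf=ik(np.array([533,82.5,27]),tq(-np.cos(c)*Z-np.sin(c)*u(f),s*np.array([-np.sin(f),np.cos(f),0])),seeds(qc))
            if qf is None: continue
            print('  psi',round(np.degrees(psi)),loc[:2],'tC',tC,sC,'b',qb,'c',qc,'f',qf,'jump',np.abs(qb-qa).max().round(1),np.abs(qf-qc).max().round(1))
E
python3 srch.py
```

```text
15 1 A no
A 15 -1 [-0.55  0.67  1.61 -0.35  0.84  0.01]
  psi -60 [480, -120] tC 20 1 b [-0.06  0.66  2.18  4.22  1.15 -1.85] c [-0.67  1.    1.18  0.42  2.12 -1.21] f [-0.06  0.76  1.39 -0.    1.34  1.57] jump 4.6 2.8
  psi -60 [480, -120] tC 20 -1 b [-0.06  0.66  2.18  4.22  1.15 -1.85] c [-0.67  1.    1.18  0.42  2.12  1.93] f [-0.06  0.76  1.39 -0.    1.34 -1.57] jump 4.6 3.5
  psi -60 [480, -120] tC 40 1 b [-0.06  0.66  2.18  4.22  1.15 -1.85] c [-0.65  0.82  1.32  0.31  1.83 -1.22] f [-0.06  0.97  1.11 -0.    1.76  1.57] jump 4.6 2.8
  psi -60 [480, -120] tC 40 -1 b [-0.06  0.66  2.18  4.22  1.15 -1.85] c [-0.65  0.82  1.32  0.31  1.83  1.92] f [-0.06  0.97  1.11 -0.    1.76 -1.57] jump 4.6 3.5
  psi -60 [480, -300] tC 20 1 b [-0.56  0.66  2.19  3.69  1.05 -1.73] c [-0.85  1.23  0.67  0.29  2.43 -1.28] f [-0.06  0.76  1.39 -0.    1.34  1.57] jump 4.0 2.9
  psi -60 [480, -300] tC 20 -1 b [-0.56  0.66  2.19  3.69  1.05 -1.73] c [-0.85  1.23  0.67  0.29  2.43  1.86] f [-0.06  0.76  1.39 -0.    1.34 -1.57] jump 4.0 3.4
  psi -60 [480, -300] tC 40 1 b [-0.56  0.66  2.19  3.69  1.05 
[... 28229 characters left out ...]
06  0.97  1.11 -0.    1.76 -1.57] jump 2.6 4.0
  psi 180 [420, -200] tC 20 1 b [-0.48  0.92  1.23 -0.44  1.96 -2.  ] c [-1.28  0.54  2.46  1.8   1.18 -1.42] f [-0.06  0.76  1.39 -0.    1.34  1.57] jump 2.4 3.0
  psi 180 [420, -200] tC 20 -1 b [-0.48  0.92  1.23 -0.44  1.96 -2.  ] c [-1.28  0.54  2.46  1.8   1.18  1.72] f [-0.06  0.76  1.39 -0.    1.34 -1.57] jump 2.4 3.3
  psi 180 [420, -200] tC 40 1 b [-0.48  0.92  1.23 -0.44  1.96 -2.  ] c [-1.13  0.28  2.36  1.54  0.76 -0.89] f [-0.06  0.97  1.11 -0.    1.76  1.57] jump 2.4 2.5
  psi 180 [420, -200] tC 40 -1 b [-0.48  0.92  1.23 -0.44  1.96 -2.  ] c [-1.13  0.28  2.36  1.54  0.76  2.25] f [-0.06  0.97  1.11 -0.    1.76 -1.57] jump 2.4 3.8
```

```bash
cat > A.py <<'E'
from ik import *
h=1.248; ctr=np.array([502,-268,0.]); a=np.radians(15); left=np.array([-np.sin(h),np.cos(h),0])
PA=ctr+15*u(h)+Z*10; QA=tq(-np.cos(a)*Z-np.sin(a)*u(h),-left)
E
python3 - <<'E'
from A import *
p,q=pose(ctrl.sense())
plan(p,q,[(PA+Z*120,QA,14)],1)
plan(PA+Z*120,QA,[(PA,QA,5)],1)
E
```

```text
-- 14 rows, mm/row 36.8 deg/row 7.45
{"dr":[0.003, 0.008, 0.165],"offset":[0.013, -0.285, 0.112],"hand":1},
{"dr":[0.003, 0.008, 0.165],"offset":[-0.025, -0.284, 0.113],"hand":1},
{"dr":[0.003, 0.008, 0.165],"offset":[-0.062, -0.278, 0.113],"hand":1},
{"dr":[0.003, 0.008, 0.165],"offset":[-0.099, -0.267, 0.114],"hand":1},
{"dr":[0.003, 0.008, 0.165],"offset":[-0.133, -0.252, 0.114],"hand":1},
{"dr":[0.003, 0.008, 0.165],"offset":[-0.165, -0.232, 0.113],"hand":1},
{"dr":[0.003, 0.008, 0.165],"offset":[-0.195, -0.208, 0.113],"hand":1},
{"dr":[0.003, 0.008, 0.165],"offset":[-0.221, -0.181, 0.112],"hand":1},
{"dr":[0.003, 0.008, 0.165],"offset":[-0.243, -0.151, 0.111],"hand":1},
{"dr":[0.003, 0.008, 0.165],"offset":[-0.261, -0.118, 0.109],"hand":1},
{"dr":[0.003, 0.008, 0.165],"offset":[-0.275, -0.083, 0.108],"hand":1},
{"dr":[0.003, 0.008, 0.165],"offset":[-0.284, -0.046, 0.106],"hand":1},
{"dr":[0.003, 0.008, 0.165],"offset":[-0.288, -0.008, 0.104],"hand":1},
{"dr":[0.003, 0.008, 0.165],"offset":[-0.288, 0.029, 0.102],"hand":1},
-- 5 rows, mm/row 24.0 deg/row 0.00
{"dr":[0.0, 0.0, 0.0],"offset":[0.052, -0.0, 0.193],"hand":1},
{"dr":[0.0, 0.0, 0.0],"offset":[0.052, -0.0, 0.193],"hand":1},
{"dr":[0.0, 0.0, 0.0],"offset":[0.052, -0.0, 0.193],"hand":1},
{"dr":[0.0, 0.0, 0.0],"offset":[0.052, -0.0, 0.193],"hand":1},
{"dr":[0.0, 0.0, 0.0],"offset":[0.052, -0.0, 0.193],"hand":1},
```

>>> arm_command --increments '[{"dr":[0.003,0.008,0.165],"offset":[0.013,-0.285,0.112],"hand":1},{"dr":[0.003,0.008,0.165],"offset":[-0.025,-0.284,0.113],"hand":1},{"dr":[0.003,0.008,0.165],"offset":[-0.062,-0.278,0.113],"hand":1},{"dr":[0.003,0.008,0.165],"offset":[-0.099,-0.267,0.114],"hand":1},{"dr":[0.003,0.008,0.165],"offset":[-0.133,-0.252,0.114],"hand":1},{"dr":[0.003,0.008,0.165],"offset":[-0.165,-0.232,0.113],"hand":1},{"dr":[0.003,0.008,0.165],"offset":[-0.195,-0.208,0.113],"hand":1},{"dr":[0.003,0.008,0.165],"offset":[-0.221,-0.181,0.112],"hand":1}]'

```text
time_s: 7.85
eef_pos: [529.1, -35.6, 143.0]
ee_rot: [0.045, 0.522, 0.841, -0.137]
force: [0.1, -0.1, -0.6]
grip_width: 1.004
grip_force: 0.0
```

>>> arm_command --increments '[{"dr":[0.003,0.008,0.165],"offset":[-0.243,-0.151,0.111],"hand":1},{"dr":[0.003,0.008,0.165],"offset":[-0.261,-0.118,0.109],"hand":1},{"dr":[0.003,0.008,0.165],"offset":[-0.275,-0.083,0.108],"hand":1},{"dr":[0.003,0.008,0.165],"offset":[-0.284,-0.046,0.106],"hand":1},{"dr":[0.003,0.008,0.165],"offset":[-0.288,-0.008,0.104],"hand":1},{"dr":[0.003,0.008,0.165],"offset":[-0.288,0.029,0.102],"hand":1},{"dr":[0,0,0],"offset":[0,0,0],"hand":1},{"dr":[0,0,0],"offset":[0,0,0],"hand":1}]'

```text
time_s: 8.65
eef_pos: [507.4, -253.4, 124.8]
ee_rot: [0.074, 0.803, 0.582, -0.106]
force: [0.6, 1.2, 0.2]
grip_width: 0.999
grip_force: 0.0
```

```bash
python3 - <<'E'
from A import *
p,q=pose(log()); print(PA)
plan(p,q,[(PA+Z*40,QA,4),(PA,QA,3)],1)
i=cam("wrist"); im=ctrl.capture("wrist"); np.savez('w2.npz',K=i[0],d=i[1],R=i[2],t=i[3]); cv2.imwrite("pics/w2.png",im[:,:,::-1])
E
```

```text
8.65 [-0.56  0.51  1.53 -0.29  1.06 -0.1 ] [ 507.41 -253.44  124.78] [ 0.07  0.8   0.58 -0.11] F [0.63 1.17 0.17] 0.9988011183308059
[ 506.76 -253.77   10.  ]
-- 4 rows, mm/row 18.7 deg/row 0.12
{"dr":[-0.001, -0.0, 0.002],"offset":[0.039, -0.0, 0.151],"hand":1},
{"dr":[-0.001, -0.0, 0.002],"offset":[0.039, -0.001, 0.151],"hand":1},
{"dr":[-0.001, -0.0, 0.002],"offset":[0.039, -0.001, 0.151],"hand":1},
{"dr":[-0.001, -0.0, 0.002],"offset":[0.039, -0.001, 0.151],"hand":1},
-- 3 rows, mm/row 13.3 deg/row 0.00
{"dr":[0.0, 0.0, 0.0],"offset":[0.029, 0.0, 0.107],"hand":1},
{"dr":[0.0, 0.0, 0.0],"offset":[0.029, 0.0, 0.107],"hand":1},
{"dr":[0.0, 0.0, 0.0],"offset":[0.029, 0.0, 0.107],"hand":1},
```

View pics/w2.png

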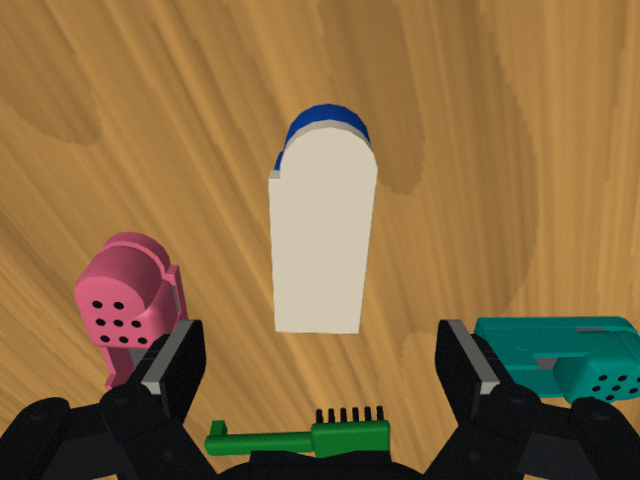

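Blue right is centred between the fingers, with heel corners at (276,332) and (358,333) and its toe at (330,121). No look-alike is in the way.

```bash
python3 - <<'E'
from h import *
w=np.load('w2.npz'); W=(w['K'],w['d'],w['R'],w['t'])
print(fit(W,[(-70,28,50),(-70,-28,50),(42,28,50),(70,0,50)],[(276,332),(358,333),(269,177),(330,121)],[508,-270,1.2]))
E
```

```text
(array([ 503.46, -267.8 ,    1.21]), array([[-0.82, -2.37],
       [ 1.12, -0.61],
       [ 1.72, -1.65],
       [-1.8 ,  2.92]]))
```

>>> arm_command --increments '[{"dr":[0,0,0],"offset":[0.039,0,0.15],"hand":1},{"dr":[0,0,0],"offset":[0.039,0,0.15],"hand":1},{"dr":[0,0,0],"offset":[0,0,0],"hand":1}]'

```text
time_s: 9.0
eef_pos: [506.7, -251.4, 85.5]
ee_rot: [0.072, 0.802, 0.584, -0.107]
force: [-0.1, 0.4, 0.0]
grip_width: 0.999
grip_force: 0.0
```

```bash
sed -i 's/h=1.248; ctr=np.array(\[502/h=1.232; ctr=np.array([503/' A.py; python3 - <<'E'
from A import *
p,q=pose(ctrl.sense())
plan(p,q,[(PA,QA,5)],1)
E
```

```text
-- 5 rows, mm/row 15.1 deg/row 0.31
{"dr":[-0.001, -0.001, 0.007],"offset":[0.029, 0.004, 0.122],"hand":1},
{"dr":[-0.001, -0.001, 0.007],"offset":[0.029, 0.004, 0.122],"hand":1},
{"dr":[-0.001, -0.001, 0.007],"offset":[0.029, 0.004, 0.122],"hand":1},
{"dr":[-0.001, -0.001, 0.007],"offset":[0.029, 0.004, 0.122],"hand":1},
{"dr":[-0.001, -0.001, 0.007],"offset":[0.029, 0.004, 0.122],"hand":1},
```

>>> arm_command --increments '[{"dr":[-0.001,-0.001,0.007],"offset":[0.029,0.004,0.122],"hand":1},{"dr":[-0.001,-0.001,0.007],"offset":[0.029,0.004,0.122],"hand":1},{"dr":[-0.001,-0.001,0.007],"offset":[0.029,0.004,0.122],"hand":1},{"dr":[-0.001,-0.001,0.007],"offset":[0.029,0.004,0.122],"hand":1},{"dr":[-0.001,-0.001,0.007],"offset":[0.029,0.004,0.1],"hand":1},{"dr":[0,0,0],"offset":[0,0,0],"hand":1}]'

```text
time_s: 9.6
eef_pos: [508.6, -254.8, 13.2]
ee_rot: [0.077, 0.81, 0.572, -0.106]
force: [0.3, 0.1, 0.2]
grip_width: 1.001
grip_force: 0.0
```

>>> arm_command --increments '[{"dr":[0,0,0],"offset":[0,0,0],"hand":0.4},{"dr":[0,0,0],"offset":[0,0,0],"hand":-1},{"dr":[0,0,0],"offset":[0,0,0],"hand":-1},{"dr":[0,0,0],"offset":[0,0,0],"hand":-1},{"dr":[0,0,0],"offset":[0,0,0],"hand":-1},{"dr":[0,0,0],"offset":[0,0,0],"hand":-1}]' --grip_force 50

```text
time_s: 10.2
eef_pos: [509.6, -255.7, 15.5]
ee_rot: [0.079, 0.81, 0.571, -0.106]
force: [0.9, 1.8, 7.1]
grip_width: 0.647
grip_force: 53.5
```

```bash
python3 - <<'E'
from A import *
p,q=pose(log()); ah=q.apply([0,0,1]); ay=q.apply([0,1,0]); print(PA,ah,ay,'heading from y',np.arctan2(ay[0],-ay[1]))
E
```

```text
10.2 [-0.56  0.67  1.6  -0.35  0.84  0.02] [ 509.64 -255.69   15.49] [ 0.08  0.81  0.57 -0.11] F [0.91 1.83 7.1 ] 0.6466021742414587
[ 507.99 -253.85   10.  ] [-0.08 -0.25 -0.97] [ 0.94 -0.33  0.01] heading from y 1.229469327774545
```

```bash
cat > B.py <<'E'
from A import *
from fk import L
l=L[-1] if False else None
P1=np.array([509.64,-255.69,15.49]); 
E
python3 - <<'E'
from A import *
import json
l=json.loads(open('log.jsonl').readlines()[-1]); p,q=pose(l)
hh=1.229; psi=np.radians(60)
def fr(x,z): return R.from_matrix(np.c_[x,np.cross(z,x),z])
G=fr(Z,u(psi))*fr(u(hh),-Z).inv(); QB=G*q
np.savez('B.npz',QB=QB.as_quat())
print('tool z at B',QB.apply(Z),'rot deg',np.degrees(G.magnitude()))
p1=p+Z*150
plan(p,q,[(p1,q,4)],-1); plan(p1,q,[(np.array([480,-120,135.]),QB,16)],-1)
# joint check
j=np.array(l['joints']); rv=(q.inv()*QB).as_rotvec()
for k in range(0,17,2):
    jn=ik(p1+(np.array([480,-120,135.])-p1)*k/16,q*R.from_rotvec(rv*k/16),[j]); 
    print(None if jn is None else (jn,np.abs(jn-j).max().round(2))); j=j if jn is None else jn
E
```

```text
tool z at B [ 0.49  0.83 -0.26] rot deg 90.47213966484209
-- 4 rows, mm/row 37.5 deg/row 0.00
{"dr":[0.0, 0.0, 0.0],"offset":[-0.082, 0.002, -0.302],"hand":-1},
{"dr":[0.0, 0.0, 0.0],"offset":[-0.082, 0.002, -0.302],"hand":-1},
{"dr":[0.0, 0.0, 0.0],"offset":[-0.082, 0.002, -0.302],"hand":-1},
{"dr":[0.0, 0.0, 0.0],"offset":[-0.082, 0.002, -0.302],"hand":-1},
-- 16 rows, mm/row 8.9 deg/row 5.65
{"dr":[-0.008, 0.125, 0.015],"offset":[0.063, -0.038, -0.001],"hand":-1},
{"dr":[-0.008, 0.125, 0.015],"offset":[0.063, -0.039, 0.005],"hand":-1},
{"dr":[-0.008, 0.125, 0.015],"offset":[0.061, -0.04, 0.011],"hand":-1},
{"dr":[-0.008, 0.125, 0.015],"offset":[0.06, -0.041, 0.016],"hand":-1},
{"dr":[-0.008, 0.125, 0.015],"offset":[0.057, -0.041, 0.022],"hand":-1},
{"dr":[-0.008, 0.125, 0.015],"offset":[0.054, -0.042, 0.027],"hand":-1},
{"dr":[-0.008, 0.125, 0.015],"offset":[0.051, -0.043, 0.032],"hand":-1},
{"dr":[-0.008, 0.125, 0.015],"offset":[0.047, -0.044, 0.037],"hand":-1},
{"dr":[-0.008, 0.125, 0.015],"offset":[0.043, -0.045, 0.041],"hand":-1},
{"dr":[-0.008, 0.125, 0.015],"offset":[0.038, 
[... 390 characters left out ...]

{"dr":[-0.008, 0.125, 0.015],"offset":[0.005, -0.049, 0.056],"hand":-1},
(array([-0.56,  0.46,  1.48, -0.28,  1.15, -0.1 ]), np.float64(0.3))
(array([-0.62,  0.43,  1.51, -0.07,  1.15, -0.23]), np.float64(0.22))
(array([-0.69,  0.42,  1.55,  0.14,  1.18, -0.36]), np.float64(0.21))
(array([-0.76,  0.42,  1.6 ,  0.34,  1.22, -0.49]), np.float64(0.2))
(array([-0.83,  0.43,  1.65,  0.52,  1.28, -0.61]), np.float64(0.18))
(array([-0.89,  0.47,  1.7 ,  0.68,  1.35, -0.72]), np.float64(0.16))
(array([-0.94,  0.51,  1.75,  0.82,  1.43, -0.82]), np.float64(0.14))
(array([-0.97,  0.58,  1.8 ,  0.94,  1.52, -0.92]), np.float64(0.12))
(array([-0.99,  0.67,  1.85,  1.04,  1.61, -1.02]), np.float64(0.1))
```

>>> arm_command --increments '[{"dr":[0,0,0],"offset":[-0.04,0.001,-0.15],"hand":-1},{"dr":[0,0,0],"offset":[-0.1,0.002,-0.36],"hand":-1},{"dr":[0,0,0],"offset":[-0.1,0.002,-0.36],"hand":-1},{"dr":[0,0,0],"offset":[-0.088,0.002,-0.338],"hand":-1},{"dr":[-0.008,0.125,0.015],"offset":[0.063,-0.038,-0.001],"hand":-1},{"dr":[-0.008,0.125,0.015],"offset":[0.063,-0.039,0.005],"hand":-1},{"dr":[-0.008,0.125,0.015],"offset":[0.061,-0.04,0.011],"hand":-1},{"dr":[-0.008,0.125,0.015],"offset":[0.06,-0.041,0.016],"hand":-1}]'

```text
time_s: 11.0
eef_pos: [501.5, -221.3, 157.5]
ee_rot: [-0.023, 0.827, 0.558, 0.065]
force: [-0.2, -0.2, -2.0]
grip_width: 0.65
grip_force: 53.3
```

>>> arm_command --increments '[{"dr":[-0.008,0.125,0.015],"offset":[0.057,-0.041,0.022],"hand":-1},{"dr":[-0.008,0.125,0.015],"offset":[0.054,-0.042,0.027],"hand":-1},{"dr":[-0.008,0.125,0.015],"offset":[0.051,-0.043,0.032],"hand":-1},{"dr":[-0.008,0.125,0.015],"offset":[0.047,-0.044,0.037],"hand":-1},{"dr":[-0.008,0.125,0.015],"offset":[0.043,-0.045,0.041],"hand":-1},{"dr":[-0.008,0.125,0.015],"offset":[0.038,-0.045,0.044],"hand":-1},{"dr":[-0.008,0.125,0.015],"offset":[0.033,-0.046,0.048],"hand":-1},{"dr":[-0.008,0.125,0.015],"offset":[0.028,-0.047,0.05],"hand":-1}]'

```text
time_s: 11.8
eef_pos: [486.7, -153.9, 142.2]
ee_rot: [-0.216, 0.765, 0.466, 0.389]
force: [-0.0, -0.5, -0.7]
grip_width: 0.647
grip_force: 53.4
```

>>> arm_command --increments '[{"dr":[-0.008,0.125,0.015],"offset":[0.022,-0.047,0.052],"hand":-1},{"dr":[-0.008,0.125,0.015],"offset":[0.016,-0.048,0.054],"hand":-1},{"dr":[-0.008,0.125,0.015],"offset":[0.011,-0.048,0.055],"hand":-1},{"dr":[-0.008,0.125,0.015],"offset":[0.005,-0.049,0.056],"hand":-1},{"dr":[0,0,0],"offset":[0,0,0],"hand":-1},{"dr":[0,0,0],"offset":[0,0,0],"hand":-1}]'

```text
time_s: 12.4
eef_pos: [479.6, -120.3, 134.5]
ee_rot: [-0.302, 0.689, 0.393, 0.529]
force: [-0.3, 0.6, -0.4]
grip_width: 0.648
grip_force: 53.4
```

```bash
python3 - <<'E'
from h import *
p,q=pose(log()); QB=R.from_quat(np.load('B.npz')['QB']); print(np.degrees((q.inv()*QB).as_rotvec()))
plan(p,q,[(np.array([480,-120,90.]),QB,4)],-1)
im=ctrl.capture("side"); c=im[100:290,230:480]; cv2.imwrite("pics/s4.png",cv2.resize(c,None,fx=3,fy=3,interpolation=cv2.INTER_CUBIC)[:,:,::-1])
E
```

```text
12.4 [-1.    0.67  1.85  1.05  1.61 -1.02] [ 479.59 -120.34  134.52] [-0.3   0.69  0.39  0.53] F [-0.34  0.64 -0.4 ] 0.6482115341238192
[ 0.11 -0.21 -0.07]
-- 4 rows, mm/row 11.1 deg/row 0.06
{"dr":[0.001, -0.001, -0.0],"offset":[-0.089, 0.0, 0.025],"hand":-1},
{"dr":[0.001, -0.001, -0.0],"offset":[-0.089, 0.0, 0.025],"hand":-1},
{"dr":[0.001, -0.001, -0.0],"offset":[-0.089, 0.0, 0.025],"hand":-1},
{"dr":[0.001, -0.001, -0.0],"offset":[-0.089, 0.0, 0.025],"hand":-1},
```

View pics/s4.png

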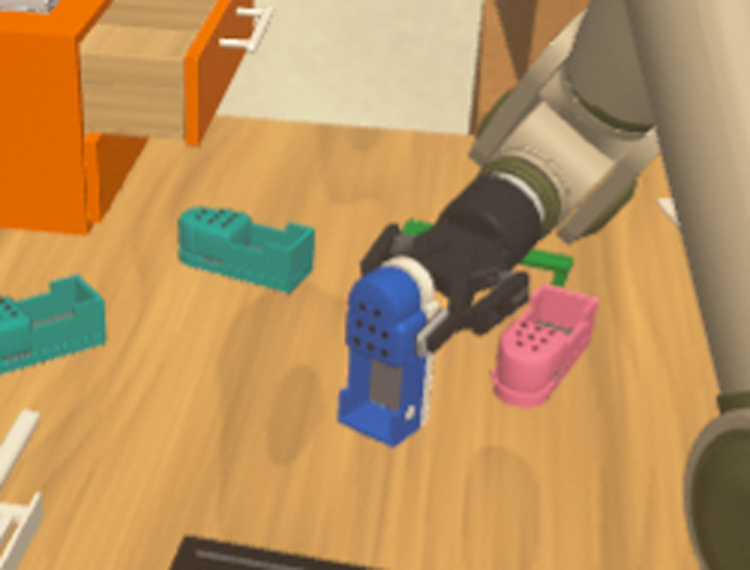

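The clog hangs heel-down, with its opening facing away from the gripper. I'll lower it until it touches.

>>> arm_command --increments '[{"dr":[0.001,-0.001,0],"offset":[-0.089,0,0.025],"hand":-1},{"dr":[0.001,-0.001,0],"offset":[-0.089,0,0.025],"hand":-1},{"dr":[0,0,0],"offset":[-0.089,0,0.025],"hand":-1},{"dr":[0,0,0],"offset":[-0.089,0,0.025],"hand":-1},{"dr":[0,0,0],"offset":[-0.02,0,0.0055],"hand":-1},{"dr":[0,0,0],"offset":[0,0,0],"hand":-1},{"dr":[0,0,0],"offset":[0,0,0],"hand":-1}]'

```text
time_s: 13.15
eef_pos: [479.8, -119.4, 87.9]
ee_rot: [-0.303, 0.688, 0.393, 0.529]
force: [0.1, 0.3, -0.8]
grip_width: 0.648
grip_force: 53.4
```

>>> arm_command --increments '[{"dr":[0,0,0],"offset":[-0.015,0,0.004],"hand":-1},{"dr":[0,0,0],"offset":[0,0,0],"hand":-1},{"dr":[0,0,0],"offset":[0,0,0],"hand":-1}]'

```text
time_s: 13.45
eef_pos: [479.8, -119.4, 86.0]
ee_rot: [-0.303, 0.688, 0.393, 0.529]
force: [-0.2, -0.8, -0.8]
grip_width: 0.647
grip_force: 53.4
```

>>> arm_command --increments '[{"dr":[0,0,0],"offset":[-0.01,0,0.003],"hand":-1},{"dr":[0,0,0],"offset":[0,0,0],"hand":-1},{"dr":[0,0,0],"offset":[0,0,0],"hand":-1}]'

```text
time_s: 13.75
eef_pos: [479.8, -119.3, 85.2]
ee_rot: [-0.303, 0.688, 0.393, 0.529]
force: [-1.0, 0.9, 5.6]
grip_width: 0.647
grip_force: 53.8
```

>>> arm_command --increments '[{"dr":[0,0,0],"offset":[-0.01,0,0.003],"hand":-1},{"dr":[0,0,0],"offset":[0,0,0],"hand":-1},{"dr":[0,0,0],"offset":[0,0,0],"hand":-1}]'

```text
time_s: 14.05
eef_pos: [479.8, -119.3, 85.2]
ee_rot: [-0.303, 0.687, 0.393, 0.53]
force: [-4.7, -1.3, 15.9]
grip_width: 0.649
grip_force: 54.3
```

>>> arm_command --increments '[{"dr":[0,0,0],"offset":[0.008,0,-0.002],"hand":-1},{"dr":[0,0,0],"offset":[0,0,0],"hand":0.4},{"dr":[0,0,0],"offset":[0,0,0],"hand":0.7},{"dr":[0,0,0],"offset":[0,0,0],"hand":1},{"dr":[0,0,0],"offset":[0,0,0],"hand":1}]'

```text
time_s: 14.55
eef_pos: [479.8, -119.2, 84.2]
ee_rot: [-0.303, 0.688, 0.393, 0.529]
force: [-0.6, 0.2, 0.2]
grip_width: 1.001
grip_force: 0.0
```

```bash
cat > C.py <<'E'
from ik import *
psi=np.radians(60); c=np.radians(30); up=u(psi); l2=np.array([-np.sin(psi),np.cos(psi),0])
O=np.array([462.6,-149.2,70.])
PC=O+15*Z+15*up; zC=-np.cos(c)*up-np.sin(c)*Z; QC=tq(zC,-l2); QM=tq(-Z,-l2)
E
python3 - <<'E'
from C import *
s=log(); p,q=pose(s); zB=q.apply(Z)
W1=p-130*zB; W2=np.array([O[0],O[1],270]); W3=PC-130*zC
wps=[(W1,q,4),(W2,QM,12),(W3,QC,9)]
plan(p,q,wps,1)
j=np.array(s['joints']); a,b=p,q
for P,Q,n in wps:
    rv=(b.inv()*Q).as_rotvec()
    for k in range(3,n+1,3):
        jn=ik(a+(P-a)*k/n,b*R.from_rotvec(rv*k/n),[j]); print(None if jn is None else (jn,np.abs(jn-j).max().round(2))); j=j if jn is None else jn
    a,b=P,Q
print(ik(PC,QC,[j]))
E
```

```text
14.55 [-0.99  0.78  1.84  1.05  1.56 -1.11] [ 479.81 -119.22   84.24] [-0.3   0.69  0.39  0.53] F [-0.59  0.23  0.2 ] 1.0012368705390955
-- 4 rows, mm/row 32.5 deg/row 0.00
{"dr":[0.0, 0.0, 0.0],"offset":[0.0, 0.0, -0.271],"hand":1},
{"dr":[0.0, 0.0, 0.0],"offset":[0.0, 0.0, -0.271],"hand":1},
{"dr":[0.0, 0.0, 0.0],"offset":[0.0, 0.0, -0.271],"hand":1},
{"dr":[0.0, 0.0, 0.0],"offset":[0.0, 0.0, -0.271],"hand":1},
-- 12 rows, mm/row 14.8 deg/row 6.26
{"dr":[0.0, -0.139, -0.001],"offset":[0.118, 0.0, 0.034],"hand":1},
{"dr":[0.0, -0.139, -0.001],"offset":[0.121, 0.0, 0.021],"hand":1},
{"dr":[0.0, -0.139, -0.001],"offset":[0.123, 0.0, 0.007],"hand":1},
{"dr":[0.0, -0.139, -0.001],"offset":[0.123, 0.0, -0.006],"hand":1},
{"dr":[0.0, -0.139, -0.001],"offset":[0.122, 0.0, -0.019],"hand":1},
{"dr":[0.0, -0.139, -0.001],"offset":[0.119, 0.001, -0.033],"hand":1},
{"dr":[0.0, -0.139, -0.001],"offset":[0.115, 0.001, -0.045],"hand":1},
{"dr":[0.0, -0.139, -0.001],"offset":[0.109, 0.001, -0.058],"hand":1},
{"dr":[0.0, -0.139, -0.001],"offset":[0.102, 0.001, -0.069],"hand":1},
{"dr":[0.0, -0.139, 
[... 706 characters left out ...]
offset":[0.162, 0.0, -0.01],"hand":1},
{"dr":[0.0, -0.148, 0.0],"offset":[0.16, 0.0, -0.028],"hand":1},
(array([-1.16,  0.76,  1.76,  0.91,  1.69, -1.07]), np.float64(0.17))
(array([-1.12,  0.51,  1.76,  0.77,  1.56, -0.88]), np.float64(0.25))
(array([-0.97,  0.32,  1.74,  0.59,  1.43, -0.64]), np.float64(0.25))
(array([-0.78,  0.21,  1.66,  0.32,  1.36, -0.34]), np.float64(0.3))
(array([-0.55,  0.2 ,  1.54,  0.  ,  1.4 , -0.03]), np.float64(0.32))
(array([-0.29,  0.33,  1.51, -0.35,  1.39,  0.31]), np.float64(0.35))
(array([-0.09,  0.55,  1.42, -0.62,  1.52,  0.58]), np.float64(0.28))
(array([ 0.06,  0.81,  1.27, -0.83,  1.74,  0.74]), np.float64(0.26))
[-0.11  0.78  1.55 -0.92  1.48  0.84]
```

>>> arm_command --increments '[{"dr":[0,0,0],"offset":[0,0,-0.1],"hand":1},{"dr":[0,0,0],"offset":[0,0,-0.271],"hand":1},{"dr":[0,0,0],"offset":[0,0,-0.35],"hand":1},{"dr":[0,0,0],"offset":[0,0,-0.363],"hand":1},{"dr":[0,-0.139,-0.001],"offset":[0.118,0,0.034],"hand":1},{"dr":[0,-0.139,-0.001],"offset":[0.121,0,0.021],"hand":1},{"dr":[0,-0.139,-0.001],"offset":[0.123,0,0.007],"hand":1},{"dr":[0,-0.139,-0.001],"offset":[0.123,0,-0.006],"hand":1}]'

```text
time_s: 15.35
eef_pos: [431.0, -202.3, 169.3]
ee_rot: [-0.208, 0.787, 0.45, 0.366]
force: [0.8, -0.4, -0.0]
grip_width: 1.001
grip_force: 0.0
```

>>> arm_command --increments '[{"dr":[0,-0.139,-0.001],"offset":[0.122,0,-0.019],"hand":1},{"dr":[0,-0.139,-0.001],"offset":[0.119,0.001,-0.033],"hand":1},{"dr":[0,-0.139,-0.001],"offset":[0.115,0.001,-0.045],"hand":1},{"dr":[0,-0.139,-0.001],"offset":[0.109,0.001,-0.058],"hand":1},{"dr":[0,-0.139,-0.001],"offset":[0.102,0.001,-0.069],"hand":1},{"dr":[0,-0.139,-0.001],"offset":[0.094,0.001,-0.08],"hand":1},{"dr":[0,-0.139,-0.001],"offset":[0.085,0.001,-0.09],"hand":1},{"dr":[0,-0.139,-0.001],"offset":[0.074,0.001,-0.098],"hand":1}]'

```text
time_s: 16.15
eef_pos: [462.2, -149.9, 271.6]
ee_rot: [0.004, 0.867, 0.498, -0.0]
force: [-0.1, -0.8, -0.3]
grip_width: 1.0
grip_force: 0.0
```

>>> arm_command --increments '[{"dr":[0,-0.148,0],"offset":[0.118,0,0.111],"hand":1},{"dr":[0,-0.148,0],"offset":[0.13,0,0.097],"hand":1},{"dr":[0,-0.148,0],"offset":[0.141,0,0.081],"hand":1},{"dr":[0,-0.148,0],"offset":[0.149,0,0.064],"hand":1},{"dr":[0,-0.148,0],"offset":[0.155,0,0.046],"hand":1},{"dr":[0,-0.148,0],"offset":[0.16,0,0.028],"hand":1},{"dr":[0,-0.148,0],"offset":[0.162,0,0.009],"hand":1},{"dr":[0,-0.148,0],"offset":[0.162,0,-0.01],"hand":1}]'

```text
time_s: 16.95
eef_pos: [520.2, -51.2, 163.8]
ee_rot: [0.227, 0.774, 0.444, -0.389]
force: [1.1, -0.7, 1.0]
grip_width: 0.999
grip_force: 0.0
```

>>> arm_command --increments '[{"dr":[0,-0.148,0],"offset":[0.16,0,-0.028],"hand":1},{"dr":[0,0,0],"offset":[0,0,0],"hand":1},{"dr":[0,0,0],"offset":[0,0,0],"hand":1}]'

```text
time_s: 17.25
eef_pos: [527.0, -39.5, 150.2]
ee_rot: [0.251, 0.751, 0.432, -0.432]
force: [-0.8, 0.3, 0.4]
grip_width: 1.003
grip_force: 0.0
```

```bash
python3 - <<'E'
from C import *
p,q=pose(log()); plan(p,q,[(PC-40*zC,QC,4),(PC,QC,3)],1)
i=cam("wrist"); im=ctrl.capture("wrist"); np.savez('w3.npz',K=i[0],d=i[1],R=i[2],t=i[3])
# predicted clog outline points in wrist image
for n,a in dict(toe=(70,0,0),heelL=(-70,28,0),heelR=(-70,-28,0),heeltopL=(-70,28,50),heeltopR=(-70,-28,50)).items():
    X=O+a[0]*Z+a[2]*up+a[1]*np.cross(up,Z); print(n,proj((i[0],i[1],i[2],i[3]),[X])[0])
cv2.imwrite("pics/w3.png",im[:,:,::-1])
E
```

```text
17.25 [ 0.06  0.8   1.27 -0.83  1.74  0.74] [527.04 -39.49 150.19] [ 0.25  0.75  0.43 -0.43] F [-0.75  0.25  0.35] 1.0025538275828305
-- 4 rows, mm/row 22.4 deg/row 0.07
{"dr":[0.0, -0.001, -0.001],"offset":[0.0, -0.002, 0.187],"hand":1},
{"dr":[0.0, -0.001, -0.001],"offset":[0.0, -0.002, 0.187],"hand":1},
{"dr":[0.0, -0.001, -0.001],"offset":[0.0, -0.002, 0.187],"hand":1},
{"dr":[0.0, -0.001, -0.001],"offset":[0.001, -0.002, 0.187],"hand":1},
-- 3 rows, mm/row 13.3 deg/row 0.00
{"dr":[0.0, 0.0, 0.0],"offset":[-0.0, -0.0, 0.111],"hand":1},
{"dr":[0.0, 0.0, 0.0],"offset":[-0.0, -0.0, 0.111],"hand":1},
{"dr":[0.0, 0.0, 0.0],"offset":[-0.0, -0.0, 0.111],"hand":1},
toe [318.81 305.29]
heelL [354.34 122.17]
heelR [282.13 122.51]
heeltopL [360.34  86.42]
heeltopR [275.14  86.84]
```

View pics/w3.png

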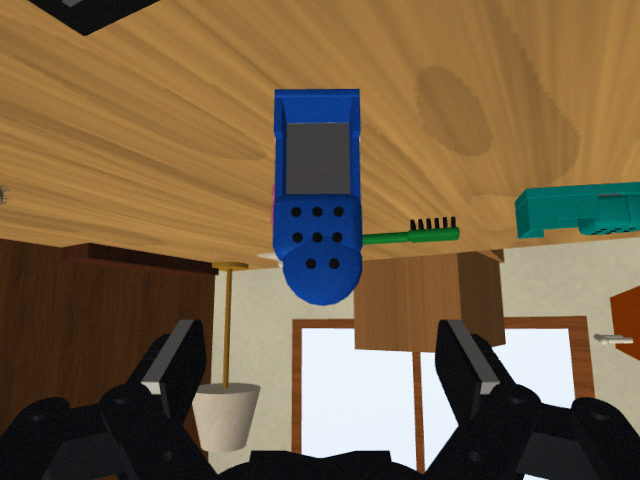

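The clog stands squarely on its heel, with heel corners at (275,89) and (360,89), within 3 px of the prediction. I'll approach and grip.

>>> arm_command --increments '[{"dr":[0,0,0],"offset":[0,-0.002,0.187],"hand":1},{"dr":[0,0,0],"offset":[0,-0.002,0.187],"hand":1},{"dr":[0,0,0],"offset":[0,-0.002,0.187],"hand":1},{"dr":[0,0,0],"offset":[0,-0.002,0.187],"hand":1},{"dr":[0,0,0],"offset":[0,0,0.111],"hand":1},{"dr":[0,0,0],"offset":[0,0,0.111],"hand":1},{"dr":[0,0,0],"offset":[0,0,0.1],"hand":1},{"dr":[0,0,0],"offset":[0,0,0],"hand":1}]'

```text
time_s: 18.1
eef_pos: [470.1, -135.6, 85.7]
ee_rot: [0.251, 0.751, 0.431, -0.432]
force: [-0.2, 0.1, -0.0]
grip_width: 0.999
grip_force: 0.0
```

>>> arm_command --increments '[{"dr":[0,0,0],"offset":[0,0,0],"hand":0.5},{"dr":[0,0,0],"offset":[0,0,0],"hand":0.3},{"dr":[0,0,0],"offset":[0,0,0],"hand":-1},{"dr":[0,0,0],"offset":[0,0,0],"hand":-1},{"dr":[0,0,0],"offset":[0,0,0],"hand":-1},{"dr":[0,0,0],"offset":[0,0,0],"hand":-1}]'

```text
time_s: 18.7
eef_pos: [471.0, -134.7, 86.3]
ee_rot: [0.251, 0.751, 0.432, -0.431]
force: [1.2, 1.9, 4.2]
grip_width: 0.649
grip_force: 53.2
```

```bash
cat > F.py <<'E'
from C import *
f=-.06; QF=tq(-np.cos(c)*Z-np.sin(c)*u(f),[-np.sin(f)*1,np.cos(f),0])
TF=np.array([518.94,169.53,8])+86*np.array([np.sin(f),-np.cos(f),0])
E
python3 - <<'E'
from F import *
s=log(); p,q=pose(s)
# clog frame: x=Z,z=up ; TCP in clog coords
C0=np.c_[Z,np.cross(up,Z),up]; tc=C0.T@(p-O); print('TCP in clog',tc)
C1=np.c_[u(f),np.cross(Z,u(f)),Z]; QF=R.from_matrix(C1@C0.T)*q; PF=TF+C1@tc; print('PF',PF,QF.apply(Z),QF.apply([0,1,0]))
np.savez('F.npz',PF=PF,QF=QF.as_quat())
wps=[(p+Z*110,q,4),(PF+Z*100,QF,20)]
plan(p,q,wps,-1)
j=np.array(s['joints']); a,b=p,q
for P,Q,n in wps:
    rv=(b.inv()*Q).as_rotvec()
    for k in range(4,n+1,4):
        jn=ik(a+(P-a)*k/n,b*R.from_rotvec(rv*k/n),[j]); print(None if jn is None else (jn,np.abs(jn-j).max().round(2))); j=j if jn is None else jn
    a,b=P,Q
print(ik(PF,QF,[j]))
E
```

```text
18.7 [-0.1   0.78  1.54 -0.92  1.49  0.84] [ 470.99 -134.68   86.27] [ 0.25  0.75  0.43 -0.43] F [1.23 1.91 4.17] 0.6486267455767636
TCP in clog [16.27  0.   16.77]
PF [530.02  82.71  24.77] [-0.5   0.03 -0.87] [ 0.07  1.   -0.  ]
-- 4 rows, mm/row 27.5 deg/row 0.00
{"dr":[0.0, 0.0, 0.0],"offset":[-0.198, 0.001, -0.115],"hand":-1},
{"dr":[0.0, 0.0, 0.0],"offset":[-0.198, 0.001, -0.115],"hand":-1},
{"dr":[0.0, 0.0, 0.0],"offset":[-0.198, 0.001, -0.115],"hand":-1},
{"dr":[0.0, 0.0, 0.0],"offset":[-0.198, 0.001, -0.115],"hand":-1},
-- 20 rows, mm/row 11.8 deg/row 6.82
{"dr":[-0.035, 0.061, -0.134],"offset":[0.071, -0.024, -0.064],"hand":-1},
{"dr":[-0.035, 0.061, -0.134],"offset":[0.076, -0.015, -0.061],"hand":-1},
{"dr":[-0.035, 0.061, -0.134],"offset":[0.08, -0.005, -0.057],"hand":-1},
{"dr":[-0.035, 0.061, -0.134],"offset":[0.083, 0.005, -0.053],"hand":-1},
{"dr":[-0.035, 0.061, -0.134],"offset":[0.084, 0.015, -0.049],"hand":-1},
{"dr":[-0.035, 0.061, -0.134],"offset":[0.084, 0.026, -0.044],"hand":-1},
{"dr":[-0.035, 0.061, -0.134],"offset":[0.083, 0.036, -0.039],"hand":-1},
{"dr":[-
[... 700 characters left out ...]
0.097, 0.007],"hand":-1},
{"dr":[-0.035, 0.061, -0.134],"offset":[0.001, 0.098, 0.01],"hand":-1},
{"dr":[-0.035, 0.061, -0.134],"offset":[-0.01, 0.097, 0.013],"hand":-1},
{"dr":[-0.035, 0.061, -0.134],"offset":[-0.02, 0.095, 0.015],"hand":-1},
(array([-0.1 ,  0.61,  1.5 , -0.91,  1.62,  0.67]), np.float64(0.17))
(array([-0.06,  0.54,  1.53, -0.77,  1.48,  0.24]), np.float64(0.43))
(array([-0.05,  0.51,  1.52, -0.57,  1.41, -0.23]), np.float64(0.47))
(array([-0.07,  0.53,  1.46, -0.35,  1.43, -0.71]), np.float64(0.48))
(array([-0.07,  0.61,  1.35, -0.15,  1.54, -1.16]), np.float64(0.45))
(array([-0.06,  0.74,  1.2 , -0.  ,  1.73, -1.57]), np.float64(0.4))
[-0.06  0.86  1.26 -0.    1.55 -1.57]
```

>>> arm_command --increments '[{"dr":[0,0,0],"offset":[-0.1,0,-0.06],"hand":-1},{"dr":[0,0,0],"offset":[-0.198,0.001,-0.115],"hand":-1},{"dr":[0,0,0],"offset":[-0.25,0.001,-0.145],"hand":-1},{"dr":[0,0,0],"offset":[-0.244,0.001,-0.14],"hand":-1},{"dr":[-0.035,0.061,-0.134],"offset":[0.071,-0.024,-0.064],"hand":-1},{"dr":[-0.035,0.061,-0.134],"offset":[0.076,-0.015,-0.061],"hand":-1},{"dr":[-0.035,0.061,-0.134],"offset":[0.08,-0.005,-0.057],"hand":-1},{"dr":[-0.035,0.061,-0.134],"offset":[0.083,0.005,-0.053],"hand":-1}]'

```text
time_s: 19.5
eef_pos: [482.3, -90.6, 181.9]
ee_rot: [0.153, 0.666, 0.625, -0.376]
force: [-1.2, -0.6, -0.7]
grip_width: 0.646
grip_force: 52.9
```

>>> arm_command --increments '[{"dr":[-0.035,0.061,-0.134],"offset":[0.084,0.015,-0.049],"hand":-1},{"dr":[-0.035,0.061,-0.134],"offset":[0.084,0.026,-0.044],"hand":-1},{"dr":[-0.035,0.061,-0.134],"offset":[0.083,0.036,-0.039],"hand":-1},{"dr":[-0.035,0.061,-0.134],"offset":[0.08,0.045,-0.034],"hand":-1},{"dr":[-0.035,0.061,-0.134],"offset":[0.077,0.054,-0.029],"hand":-1},{"dr":[-0.035,0.061,-0.134],"offset":[0.072,0.063,-0.024],"hand":-1},{"dr":[-0.035,0.061,-0.134],"offset":[0.066,0.071,-0.019],"hand":-1},{"dr":[-0.035,0.061,-0.134],"offset":[0.059,0.078,-0.014],"hand":-1}]'

```text
time_s: 20.3
eef_pos: [506.0, -3.8, 153.3]
ee_rot: [-0.061, 0.392, 0.894, -0.207]
force: [-1.0, -0.1, -0.6]
grip_width: 0.649
grip_force: 52.9
```

>>> arm_command --increments '[{"dr":[-0.035,0.061,-0.134],"offset":[0.051,0.084,-0.009],"hand":-1},{"dr":[-0.035,0.061,-0.134],"offset":[0.042,0.089,-0.004],"hand":-1},{"dr":[-0.035,0.061,-0.134],"offset":[0.032,0.093,0],"hand":-1},{"dr":[-0.035,0.061,-0.134],"offset":[0.022,0.096,0.004],"hand":-1},{"dr":[-0.035,0.061,-0.134],"offset":[0.012,0.097,0.007],"hand":-1},{"dr":[-0.035,0.061,-0.134],"offset":[0.001,0.098,0.01],"hand":-1},{"dr":[-0.035,0.061,-0.134],"offset":[-0.01,0.097,0.013],"hand":-1},{"dr":[-0.035,0.061,-0.134],"offset":[-0.02,0.095,0.015],"hand":-1}]'

```text
time_s: 21.1
eef_pos: [530.0, 82.7, 124.5]
ee_rot: [-0.262, 0.031, 0.965, 0.008]
force: [-0.4, 0.1, -0.5]
grip_width: 0.647
grip_force: 52.9
```

>>> arm_command --increments '[{"dr":[0,0,0],"offset":[0,0,0],"hand":-1},{"dr":[0,0,0],"offset":[0,0,0],"hand":-1}]'

```text
time_s: 21.3
eef_pos: [529.9, 82.1, 124.1]
ee_rot: [-0.261, 0.034, 0.965, 0.006]
force: [-0.3, 0.2, 0.0]
grip_width: 0.652
grip_force: 53.0
```

```bash
python3 - <<'E'
from h import *
p,q=pose(log()); F=np.load('F.npz'); QF=R.from_quat(F['QF']); PF=F['PF']; print(np.degrees((q.inv()*QF).as_rotvec()),PF)
plan(p,q,[(PF+[0,0,14],QF,6)],-1)
im=ctrl.capture("side"); c=im[200:400,220:420]; cv2.imwrite("pics/s5.png",cv2.resize(c,None,fx=3,fy=3,interpolation=cv2.INTER_CUBIC)[:,:,::-1])
E
```

```text
21.3 [-0.06  0.74  1.2  -0.    1.73 -1.56] [529.86  82.13 124.14] [-0.26  0.03  0.96  0.01] F [-0.31  0.23  0.01] 0.6516980051586765
[-0.17 -0.13 -0.34] [530.02  82.71  24.77]
-- 6 rows, mm/row 14.2 deg/row 0.07
{"dr":[-0.001, -0.0, -0.001],"offset":[-0.06, 0.002, 0.102],"hand":-1},
{"dr":[-0.001, -0.0, -0.001],"offset":[-0.06, 0.002, 0.102],"hand":-1},
{"dr":[-0.001, -0.0, -0.001],"offset":[-0.06, 0.001, 0.102],"hand":-1},
{"dr":[-0.001, -0.0, -0.001],"offset":[-0.06, 0.001, 0.102],"hand":-1},
{"dr":[-0.001, -0.0, -0.001],"offset":[-0.06, 0.001, 0.102],"hand":-1},
{"dr":[-0.001, -0.0, -0.001],"offset":[-0.06, 0.001, 0.102],"hand":-1},
```

>>> arm_command --increments '[{"dr":[-0.001,0,-0.001],"offset":[-0.06,0.002,0.102],"hand":-1},{"dr":[-0.001,0,-0.001],"offset":[-0.06,0.002,0.102],"hand":-1},{"dr":[0,0,-0.001],"offset":[-0.06,0.001,0.102],"hand":-1},{"dr":[0,0,-0.001],"offset":[-0.06,0.001,0.102],"hand":-1},{"dr":[0,0,0],"offset":[-0.06,0.001,0.102],"hand":-1},{"dr":[0,0,0],"offset":[-0.06,0.001,0.102],"hand":-1},{"dr":[0,0,0],"offset":[0,0,0],"hand":-1},{"dr":[0,0,0],"offset":[0,0,0],"hand":-1}]'

```text
time_s: 22.15
eef_pos: [530.4, 83.2, 38.7]
ee_rot: [-0.261, 0.032, 0.965, 0.008]
force: [-0.9, -0.1, -0.7]
grip_width: 0.653
grip_force: 53.0
```

>>> arm_command --increments '[{"dr":[0,0,0],"offset":[-0.025,0,0.043],"hand":-1},{"dr":[0,0,0],"offset":[-0.017,0,0.03],"hand":-1},{"dr":[0,0,0],"offset":[0,0,0],"hand":-1},{"dr":[0,0,0],"offset":[0,0,0],"hand":-1}]'

```text
time_s: 22.55
eef_pos: [530.2, 83.2, 28.7]
ee_rot: [-0.261, 0.032, 0.965, 0.008]
force: [-0.8, -0.7, -2.3]
grip_width: 0.646
grip_force: 53.0
```

```bash
python3 - <<'E'
from h import *
p,q=pose(log()); F=np.load('F.npz'); QF=R.from_quat(F['QF']); PF=F['PF']; print(np.degrees((q.inv()*QF).as_rotvec()),PF)
plan(p,q,[(PF,QF,2)],-1)
E
```

```text
22.55 [-0.06  0.86  1.25 -0.    1.56 -1.57] [530.22  83.19  28.72] [-0.26  0.03  0.96  0.01] F [-0.82 -0.72 -2.31] 0.6457399930123987
[-0.03 -0.18 -0.02] [530.02  82.71  24.77]
-- 2 rows, mm/row 2.0 deg/row 0.09
{"dr":[-0.0, -0.002, -0.0],"offset":[-0.008, -0.002, 0.015],"hand":-1},
{"dr":[-0.0, -0.002, -0.0],"offset":[-0.008, -0.002, 0.015],"hand":-1},
```

>>> arm_command --increments '[{"dr":[0,-0.002,0],"offset":[-0.008,-0.002,0.015],"hand":-1},{"dr":[0,0,0],"offset":[-0.005,0,0.009],"hand":-1},{"dr":[0,0,0],"offset":[0,0,0],"hand":-1},{"dr":[0,0,0],"offset":[0,0,0],"hand":-1}]'

```text
time_s: 22.95
eef_pos: [530.1, 82.9, 25.7]
ee_rot: [-0.26, 0.032, 0.965, 0.008]
force: [-1.0, -0.3, 3.2]
grip_width: 0.65
grip_force: 53.1
```

>>> arm_command --increments '[{"dr":[0,0,0],"offset":[-0.005,0,0.008],"hand":-1},{"dr":[0,0,0],"offset":[0,0,0],"hand":-1},{"dr":[0,0,0],"offset":[0,0,0],"hand":-1}]'

```text
time_s: 23.25
eef_pos: [530.1, 82.9, 25.6]
ee_rot: [-0.261, 0.032, 0.965, 0.008]
force: [-3.0, -1.4, 11.6]
grip_width: 0.652
grip_force: 54.0
```

>>> arm_command --increments '[{"dr":[0,0,0],"offset":[0.003,0,-0.005],"hand":0.45},{"dr":[0,0,0],"offset":[0,0,0],"hand":0.6},{"dr":[0,0,0],"offset":[0,0,0],"hand":0.6},{"dr":[0,0,0],"offset":[0,0,-0.15],"hand":0.6},{"dr":[0,0,0],"offset":[0,0,-0.3],"hand":0.6},{"dr":[0,0,0],"offset":[0,0,-0.4],"hand":0.6},{"dr":[0,0,0],"offset":[-0.3,-0.2,-0.2],"hand":0.6},{"dr":[0,0,0],"offset":[0.1,-0.4,-0.1],"hand":0.6}]'

```text
time_s: 24.05
eef_pos: [618.8, 6.9, 126.7]
ee_rot: [-0.261, 0.03, 0.965, 0.008]
force: [-0.6, -1.0, -1.6]
grip_width: 0.801
grip_force: 0.0
```

>>> arm_command --increments '[{"dr":[0,0,0],"offset":[0.1,-0.4,-0.1],"hand":0.6},{"dr":[0,0,0],"offset":[0.1,-0.4,-0.1],"hand":0.6},{"dr":[0,0,0],"offset":[0,-0.4,0],"hand":0.6},{"dr":[0,0,0],"offset":[0,-0.4,0],"hand":0.6},{"dr":[0,0,0],"offset":[0,0,0],"hand":0.6},{"dr":[0,0,0],"offset":[0,0,0],"hand":0.6}]'

```text
time_s: 24.65
eef_pos: [594.3, -183.7, 164.0]
ee_rot: [-0.261, 0.033, 0.965, 0.008]
force: [1.0, 1.4, 0.3]
grip_width: 0.797
grip_force: 0.0
```

```bash
python3 - <<'E'
from h import *
log()
im=ctrl.capture("side"); cv2.imwrite("pics/end.png",cv2.resize(im[255:450,200:400],None,fx=3,fy=3,interpolation=cv2.INTER_CUBIC)[:,:,::-1])
E
```

```text
24.65 [-0.42  0.92  0.77 -0.19  1.95 -1.95] [ 594.3  -183.74  164.02] [-0.26  0.03  0.96  0.01] F [1.01 1.35 0.3 ] 0.7969674158270431
```

View pics/end.png

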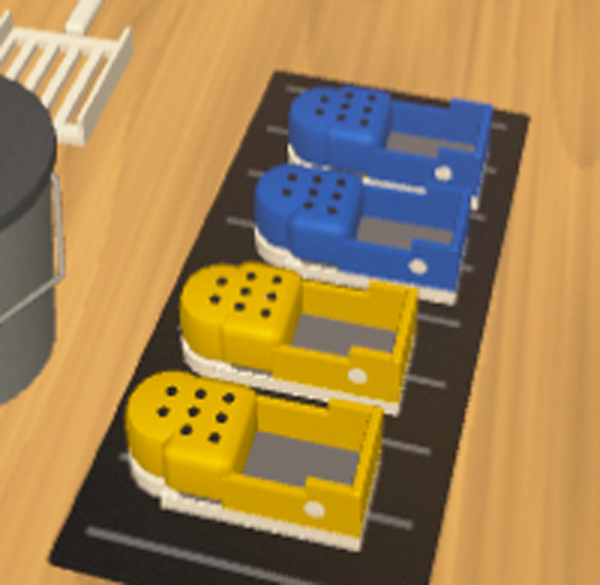

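Both pairs stand upright and parallel on the mat. I'll check the numbers using the heel-bottom corners, yellow right at (398,412) and blue right at (474,206) in the crop.

```bash
python3 - <<'E'
from h import *
D=cam("side"); P=lambda x,y:(200+x/3,255+y/3)
for n,c,z in [("yr heelbot",(398,412),8),("yl heelbot",(360,549),8),("bl heelbot",(455,302),8),("br heelbot",(474,206),8),("yr heelfar",(417,287),58),("yl heelfar",(383,406),58),("br heelfar",(493,104),58),
 ("yr toe",(180,325),30),("yl toe",(127,432),30),("bl toe",(254,215),30),("br toe",(289,128),30)]: print(n,back(D,P(*c),z))
E
```

```text
yr heelbot [475.13 287.66   8.  ]
yl heelbot [483.51 376.79   8.  ]
bl heelbot [450.5  199.15   8.  ]
br heelbot [446.22 112.36   8.  ]
yr heelfar [472.59 235.64  58.  ]
yl heelfar [480.47 322.69  58.  ]
br heelfar [440.91  61.63  58.  ]
yr toe [612.03 266.12  30.  ]
yl toe [621.26 344.01  30.  ]
bl toe [588.16 169.12  30.  ]
br toe [582.4   81.82  30.  ]
```

```bash
python3 -c "
from rig import ctrl
print(ctrl.finish_job())"
```

```text
the job is handed in; nothing more can be done
None
```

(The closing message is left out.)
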